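# Blow out a batch of heatsinks under the dust hood

### The job

Draw the empty carriage fully out of the dust hood, stand every heatsink from the pink pad in its bed, fins up and side by side, and push it fully home under the hood. Only then squeeze the air gun's trigger right in, hold it for about two seconds and let it spring back (never squeeze it unless the carriage is home), draw the carriage fully out again and stand all the heatsinks flat and fins up inside the black tray. Leave the carriage out, and leave the parts bin, the screwdriver and the bottle where they are.

Things in the scene. Friction and masses are not known exactly. Their poses are not given: they have to be found in the camera images.
- bed (a point): centre of the carriage's bed, on its floor (20 mm above the table): a shallow steel tray, inside 150 mm along its x and 210 mm along its y, rim 5 mm thick, 12 mm high above the floor. x is its direction of travel into the hood, z up. Bed, hood and gun belong to one station whose place and yaw change each time.
- hood_mouth (a point): middle of the roof's lower edge at the mouth of the hood, 82 mm above the table, axes as the bed's. The hood is a fixed grey box with a clear roof 7 mm thick, open towards the robot, 262 mm wide, 180 mm deep (x). When the carriage is fully out the bed's centre is 125 mm before the mouth.
- handle (a point): grip point of the carriage's handle, an upright round black post 22 mm in diameter at the carriage's near end, 120 mm from the bed's centre along the bed's -x. The point is on the post's axis, 80 mm above the table; the post's top is 100 mm above the table. Axes as the bed's. With the carriage home the post is still 34 mm before the hood's mouth.
- carriage (a joint): slide of the carriage in m along the bed's x: 0 = fully out (end stop), 0.20 = fully home under the hood (end stop). It starts partly in, needs about 3 N to move and stays where it is left.
- gun_squeeze (a point): the point to squeeze at, 70 mm above the table: half-way between the outer (+y) face of the gun's grip and the outer (-y) face of its trigger at rest, which are 63 mm apart (31.5 mm to each side along y). Axes as the bed's: x along the grip, z up. Over 45 mm of free space below it.
- gun_grip (a point): centre of the fixed grip of an air gun clamped on its side, left of the hood: the barrel lies along y and blows into the hood's side wall, the grip lies level and points back to the robot along -x. The grip is a bar 125 mm long (x), 28 mm thick (y), 30 mm high (z). Axes as the bed's.
- trigger_face (a point): point on the trigger's outer (-y) face, 70 mm above the table. The trigger is a black lever, 88 x 10 x 22 mm, level beside the grip on its -y side, hinged about a vertical axis at its far end, 55 mm from this point. Squeezing moves this point about 15 mm towards the grip (+y), to 48 mm over both; it takes 4 N to start, 11 N at full travel, and springs back.
- trigger (a joint): angle of the trigger in rad: 0 = sprung out at rest, 0.28 = squeezed right in (stop)
- pad_top (a point): centre of the upper side of the fixed pink foam pad, 240 mm along its x, 200 mm along its y, 4 mm thick, on which the heatsinks start. It lies on the left or on the right of the carriage
- tray_floor (a point): centre of the inner floor (5 mm above the table) of the black tray for finished heatsinks, fixed, inside 210 mm along its x and 170 mm along its y, walls 5 mm thick and 11 mm high above the floor. It lies on the side of the carriage where the pad is not
- sink1_mid (a point): centre (20 mm above its underside) of an aluminium heatsink, 70 mm along its x, 36 mm along its y, 40 mm high, about 140 g; fins up when its z is up, upright plates running along x on a base 8 mm thick; all heatsinks are alike. From two to four of them are present
- sink2_mid (a point): centre (20 mm above its underside) of an aluminium heatsink, 70 mm along its x, 36 mm along its y, 40 mm high, about 140 g; fins up when its z is up, upright plates running along x on a base 8 mm thick; all heatsinks are alike. From two to four of them are present
- sink3_mid (a point): centre (20 mm above its underside) of an aluminium heatsink, 70 mm along its x, 36 mm along its y, 40 mm high, about 140 g; fins up when its z is up, upright plates running along x on a base 8 mm thick; all heatsinks are alike. From two to four of them are present
- sink4_mid (a point): centre (20 mm above its underside) of an aluminium heatsink, 70 mm along its x, 36 mm along its y, 40 mm high, about 140 g; fins up when its z is up, upright plates running along x on a base 8 mm thick; all heatsinks are alike. From two to four of them are present
- bin_mid (a point): bystander: centre of an open black parts bin, 130 x 100 x 60 mm, right of the hood
- driver_mid (a point): bystander: centre of an electric screwdriver lying on the right, 220 mm long along its x, 32 mm thick
- bottle_mid (a point): bystander: centre of an upright white bottle, 60 mm in diameter, 140 mm high, beyond the gun on the left
Not all that is in view belongs to the job. What is shaped like the part that bears sink1_mid but brown is not meant.

How it is judged:
On the way, in this order (a step that is already met when the one before it is completed fails the run):
1. the carriage is drawn fully out (value of joint carriage below 0.012 m), for 0.2 s.
2. every heatsink stands fins up on the bed's floor, the carriage still out (x of sink1_mid in the frame of bed between -0.064 and 0.064 m and y of sink1_mid in the frame of bed between -0.094 and 0.094 m and z of sink1_mid in the frame of bed between 0.013 and 0.026 m and angle between each of sink1_mid, sink2_mid, sink3_mid, sink4_mid's own z axis and vertical below 0.12 rad and x of sink2_mid in the frame of bed between -0.064 and 0.064 m and y of sink2_mid in the frame of bed between -0.094 and 0.094 m and z of sink2_mid in the frame of bed between 0.013 and 0.026 m and x of sink3_mid in the frame of bed between -0.064 and 0.064 m and y of sink3_mid in the frame of bed between -0.094 and 0.094 m and z of sink3_mid in the frame of bed between 0.013 and 0.026 m and x of sink4_mid in the frame of bed between -0.064 and 0.064 m and y of sink4_mid in the frame of bed between -0.094 and 0.094 m and z of sink4_mid in the frame of bed between 0.013 and 0.026 m and value of joint carriage below 0.012 m), for 0.2 s.
3. the loaded carriage is fully home under the hood (x of sink1_mid in the frame of bed between -0.064 and 0.064 m and y of sink1_mid in the frame of bed between -0.094 and 0.094 m and z of sink1_mid in the frame of bed between 0.013 and 0.026 m and angle between each of sink1_mid, sink2_mid, sink3_mid, sink4_mid's own z axis and vertical below 0.12 rad and x of sink2_mid in the frame of bed between -0.064 and 0.064 m and y of sink2_mid in the frame of bed between -0.094 and 0.094 m and z of sink2_mid in the frame of bed between 0.013 and 0.026 m and x of sink3_mid in the frame of bed between -0.064 and 0.064 m and y of sink3_mid in the frame of bed between -0.094 and 0.094 m and z of sink3_mid in the frame of bed between 0.013 and 0.026 m and x of sink4_mid in the frame of bed between -0.064 and 0.064 m and y of sink4_mid in the frame of bed between -0.094 and 0.094 m and z of sink4_mid in the frame of bed between 0.013 and 0.026 m and value of joint carriage above 0.188 m), for 0.2 s.
4. the trigger is squeezed right in and held, the loaded carriage home (all of step 3 and value of joint trigger above 0.23 rad), for 1 s.
5. the trigger has sprung back, the carriage still home (value of joint carriage above 0.188 m and value of joint trigger below 0.03 rad), for 0.2 s.
6. the loaded carriage is drawn fully out again (all of step 2), for 0.2 s.
At the end, for the whole second after the job is handed in: every heatsink stands at rest inside the black tray on its floor, fins up within 7 degrees; the carriage is within 12 mm of fully out; the trigger is sprung back (x of sink1_mid in the frame of tray_floor between -0.094 and 0.094 m and y of sink1_mid in the frame of tray_floor between -0.074 and 0.074 m and z of sink1_mid in the frame of tray_floor between 0.013 and 0.026 m and angle between each of sink1_mid, sink2_mid, sink3_mid, sink4_mid's own z axis and vertical below 0.12 rad and x of sink2_mid in the frame of tray_floor between -0.094 and 0.094 m and y of sink2_mid in the frame of tray_floor between -0.074 and 0.074 m and z of sink2_mid in the frame of tray_floor between 0.013 and 0.026 m and x of sink3_mid in the frame of tray_floor between -0.094 and 0.094 m and y of sink3_mid in the frame of tray_floor between -0.074 and 0.074 m and z of sink3_mid in the frame of tray_floor between 0.013 and 0.026 m and x of sink4_mid in the frame of tray_floor between -0.094 and 0.094 m and y of sink4_mid in the frame of tray_floor between -0.074 and 0.074 m and z of sink4_mid in the frame of tray_floor between 0.013 and 0.026 m and linear speed of each of sink1, sink2, sink3, sink4 below 0.02 m/s and value of joint carriage below 0.012 m and value of joint trigger below 0.03 rad); the robot touches nothing.
It fails at once if the trigger is squeezed while the carriage is not home (value of joint trigger above 0.12 rad and value of joint carriage below 0.18 m).
It fails at once if the parts bin is disturbed (moved by more than 30 mm) (distance of bin_mid from where it was at the start of the episode above 0.03 m).
It fails at once if the screwdriver is disturbed (moved by more than 30 mm) (distance of driver_mid from where it was at the start of the episode above 0.03 m).
It fails at once if the bottle is disturbed (moved by more than 30 mm) (distance of bottle_mid from where it was at the start of the episode above 0.03 m).
Of sink1, sink2, sink3, sink4 only 2 to 4 are there at a start; the rules pass over those that are not, and their reading is None.
At some moment in a run one of sink1, sink2, sink3, sink4 may be knocked a few centimetres aside while the robot is not near it.
Once in a run the grip may slacken for a moment while it holds something.
It also fails if it takes over 210 s, if anything falls off the work surface, if the arm or the gripper's body presses on something with over 40 N, if the wrist force passes 120 N, or if a joint passes its speed limit or range.

### The arm

A 6-joint arm with a two-finger parallel gripper is mounted at the origin on the work surface. World frame = base frame: x ahead of the robot, y to its left, z up, the work surface at z = 0. Lengths are in m, angles in rad, forces in N, time in s.
With the tool pointing down it reaches from about 0.275 to 0.825 m from the base axis. Payload 5.2 kg.
Tool frame: the origin (TCP) lies midway between the tips of the shut fingers; the grasp point (between the pads) lies 19 mm behind it; z points along the fingers, x is the direction in which the jaws open and shut, and the axes are right-handed (so a half turn about z gives the same grasp; the last joint's range is limited). The gripper opens to 93 mm and grips with 3 to 60 N. Pads are 15 mm wide; open, the fingers measure 128 mm over their backs; the gripper's body (75 mm by 188 mm) begins 65 mm behind the grasp point.
Start: joints at [-0.203, 0.259, 1.535, -0, 1.348, -0.203], TCP at [0.55, 0, 0.219] pointing down, gripper open.
Joint ranges: [-3.14, 3.14], [-0.91, 2.08], [0.19, 2.58], [-1.22, 4.36], [0.22, 2.71], [-3.12, 3.12]. Speed limits (rad/s): [2.57, 2.57, 3.14, 3.14, 3.14, 3.14].

### API

Orientations are given as a rotation vector (axis times angle).
In Python, from bench import readout, eyes, bot, nets gives the robot as it stands.
- The arm moves only by the tool servo_tool, never from a script. Its argument "steps" is a list that holds one entry, the list of rows, each a list of 5 numbers: the shift along the tool's x, y, z in cm, then the turn about the tool's z in degrees, then the closure in counts, from 0 (fully open) to 255 (shut). In form: [[[tx, ty, tz, roll, hand], ...]]. A call has 1 to 12 rows; each row shifts and turns the commanded pose from where the row before left it, along the tool's axes as they then stand; what a row does not reach is not made up. A row lasts 1/12 s, in which the tool goes at most 41.7 mm and 7.16 degrees, less where a joint would pass 70% of its speed; a pose out of reach is approached as far as the arm can. A call with a gripper value outside its range is refused whole. The fingers move at their own pace and stop on an object; the grip force is fixed at half the most. Time passes only in rows, so rows that do not move let the fingers close. It gives the time, the measured TCP pose, the force and the opening at its end, in the units of the state.
- readout.state(): the state, without advancing time (a new reading comes with each control period).
- eyes.get_image(name): name is "scene" or "side" or "wrist"; returns a dict with "frame" (400x640x3 uint8, red, green, blue), "mtx" (3x3 intrinsics, pixels), "xyz" and "orientation" of the camera in the world. Camera axes: x right, y down, z forward; pixel columns grow to the right and rows downward; lengths in m; the calibration is good to about 2 mm. A picture is of the moment at which its call begins. There is no depth.
- bot.hand_in(): hands the job in, once; it reports no verdict.
Trained networks look in a picture, given as the dict that the camera call returned (one of the last four; its "shot" number tells which), for a name from the list of things; names that differ only in an ending like _2 or _b are one class to them, and where a whole thing is asked for, a point or a joint stands for the part that bears it (a point fixed in the world has none). Each returns a list of dicts, best first, with "conf" (0 to 1); they miss things now and then, are a little off and sometimes report something else, mostly with a low value. They report only what shows in the picture. A call takes as long as a camera call. They do not tell look-alikes from the thing itself.
- nets.regions_of(picture, name): "region" (400x640 bool, what is visible of it) and "box" ([centre column, centre row, width, height] in pixels, round what is visible of it).
- nets.spot_point(picture, name): "uv" ([column, row] in pixels: a listed point, or the origin of a listed thing).
The state is a dict: "t": time; "q": joint angles; "qd": joint speeds; "effort": joint torques, N m; "ee_pos": TCP position; "ee_rot": TCP orientation; "contact_force": force on the tool from outside, world axes, zero at the start; "moment": the same for the moment, N m; "opening": finger opening in m.
Only numpy, scipy, OpenCV 4.12 (cv2) and the standard library are available. Lean on these libraries where they do the work, as an engineer would, in place of code of your own. Each camera call takes 0.05 s, during which the arm holds its last target.

## Working session

There is one attempt and no reset: what is moved stays moved. The work goes in short steps, Python scripts to look and compute and a tool call to move; the robot and the scene stay as the last step left them, time stands still between calls to the robot, and variables do not carry over. Pictures are saved under pics/ and viewed, and the job is handed in when it is done.

Besides the shell and the picture viewer there is one more tool, called after "Call:" as name(argument=value, ...), one argument or row to a line, values as JSON. servo_tool: Moves the arm, as the interface text tells. Its arguments: {"type":"object","properties":{"steps":{"type":"array"}},"required":["steps"]}

```bash
ls; mkdir -p pics
cat > h.py <<'E'
import numpy as np,cv2
from scipy.spatial.transform import Rotation as R
from bench import readout,eyes,bot,nets
def snap(n,fn=None):
    p=eyes.get_image(n)
    if fn: cv2.imwrite('pics/'+fn,p['frame'][:,:,::-1])
    return p
def Rc(p):
    o=np.array(p['orientation'],float)
    return R.from_rotvec(o).as_matrix() if o.size==3 else o.reshape(3,3)
def ray(p,uv):
    d=np.linalg.inv(p['mtx'])@np.array([uv[0],uv[1],1.0]); d=Rc(p)@d
    return np.array(p['xyz']),d/np.linalg.norm(d)
def atz(p,uv,z):
    o,d=ray(p,uv); return o+d*(z-o[2])/d[2]
def proj(p,X):
    c=Rc(p).T@(np.array(X)-np.array(p['xyz'])); u=p['mtx']@c; return u[:2]/u[2]
def tri(obs):
    A=np.zeros((3,3));b=np.zeros(3)
    for p,uv in obs:
        o,d=ray(p,uv);M=np.eye(3)-np.outer(d,d);A+=M;b+=M@o
    return np.linalg.solve(A,b)
E
python3 - <<'E'
from h import *
np.set_printoptions(precision=4,suppress=True)
print(readout.state())
for n in('scene','side','wrist'):
    p=snap(n,n+'0.png'); print(n,p['mtx'].tolist(),p['xyz'],p['orientation'],p['shot'])
E
```

```text
pics
{'t': 0.0, 'q': array([-0.2028,  0.2593,  1.5361,  0.    ,  1.348 , -0.2028]), 'qd': array([-0.0005,  0.0008, -0.0001, -0.0011,  0.0011, -0.    ]), 'effort': array([  0.0002, -43.7298, -28.4005,   0.072 ,   0.0412,  -0.0001]), 'ee_pos': array([0.5495, 0.0001, 0.2178]), 'ee_rot': array([-3.1412,  0.    ,  0.0027]), 'contact_force': array([-0.2614,  0.2951,  0.7124]), 'moment': array([0.0197, 0.0132, 0.0232]), 'opening': 0.09285800187230367}
scene [[399.3318488896553, 0.0, 316.97400904941117], [0.0, 399.3318488896553, 198.42253028895763], [0.0, 0.0, 1.0]] [1.0852 0.1771 1.0334] [-1.6455 -2.1706  0.6534] 1
side [[505.621566106307, 0.0, 311.9364044269876], [0.0, 505.621566106307, 204.00789210683152], [0.0, 0.0, 1.0]] [0.253  0.9636 1.2417] [-0.3227  2.8617 -1.0559] 2
wrist [[323.3375906947086, 0.0, 320.000617645373], [0.0, 323.3375906947086, 197.43559164896243], [0.0, 0.0, 1.0]] [0.5502 0.074  0.3846] [ 2.8654 -0.0005 -0.0029] 3
```

View pics/scene0.png

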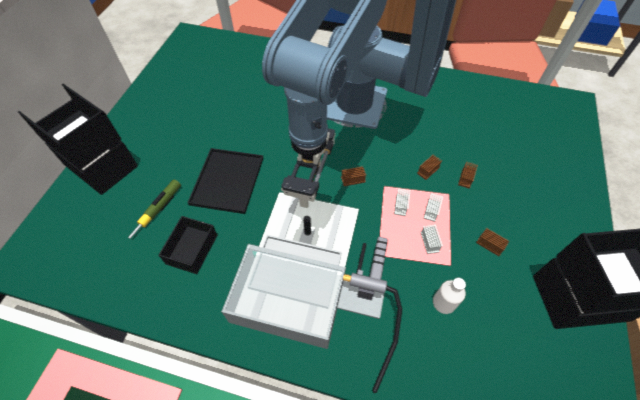

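View pics/side0.png

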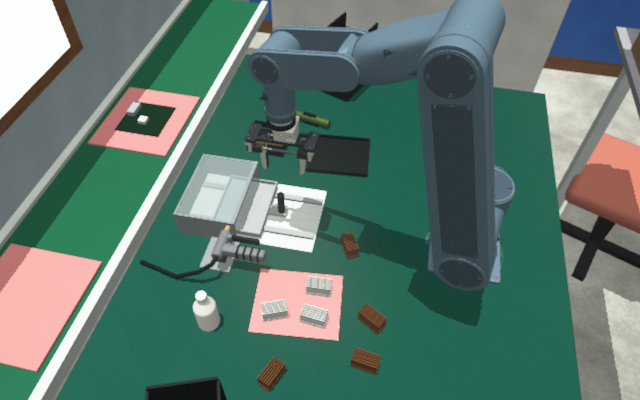

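View pics/wrist0.png

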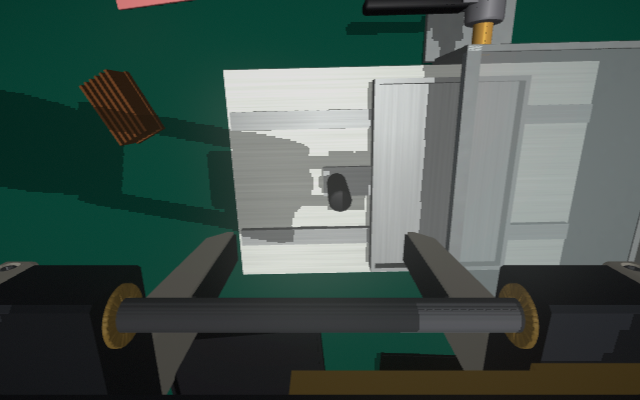

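Run:
```python
from h import *
np.set_printoptions(precision=4,suppress=True)
s=snap('scene');d=snap('side')
for n in ['bed','hood_mouth','handle','gun_squeeze','gun_grip','trigger_face','pad_top','tray_floor','bin_mid','driver_mid','bottle_mid','sink1_mid']:
    a=nets.spot_point(s,n);b=nets.spot_point(d,n)
    print(n,[(np.round(x['uv'],1).tolist(),round(x['conf'],2)) for x in a],[(np.round(x['uv'],1).tolist(),round(x['conf'],2)) for x in b])
    if a and b:
        X=tri([(s,a[0]['uv']),(d,b[0]['uv'])]); print('   ',X, proj(s,X)-a[0]['uv'])
```

```text
bed [([307.8, 223.5], 0.36)] [([247.1, 208.4], 0.73)]
    [0.6255 0.0416 0.1201] [ 9.7661 13.3555]
hood_mouth [([299.2, 257.3], 0.63), ([191.1, 244.8], 0.48)] [([304.0, 115.9], 0.31)]
    [ 0.6235 -0.0476  0.2578] [-18.7531 -58.0442]
handle [([306.3, 222.1], 0.63)] [([279.3, 199.1], 0.88)]
    [ 0.5702 -0.0053  0.0777] [0.4073 0.6478]
gun_squeeze [([372.0, 260.4], 0.62)] [([244.0, 248.2], 0.86)]
    [0.6249 0.1889 0.0645] [-0.3379 -0.5118]
gun_grip [([374.9, 256.5], 0.91)] [([238.8, 249.5], 0.86), ([338.7, 152.6], 0.25)]
    [0.6273 0.2002 0.0827] [1.6244 2.3732]
trigger_face [([227.9, 183.0], 0.72), ([357.7, 252.1], 0.69), ([153.4, 202.5], 0.33)] [([248.4, 240.0], 0.5)]
    [ 0.6063 -0.0572  0.0849] [56.5883 45.1377]
pad_top [([413.4, 225.5], 0.87)] [([298.5, 303.2], 0.93)]
    [ 0.4437  0.2855 -0.0111] [-0.5349 -0.7763]
tray_floor [([230.0, 178.9], 0.65)] [([337.0, 155.3], 0.64)]
    [ 0.4465 -0.2979  0.0117] [-0.0845 -0.1347]
bin_mid [([190.9, 245.7], 0.94), ([398.3, 201.9], 0.33)] [([267.9, 135.2], 0.79)]
    [ 0.7012 -0.3061  0.0405] [-1.2334 -1.9827]
driver_mid [([156.5, 204.7], 0.58)] [([301.2, 119.2], 0.62)]
    [ 0.6081 -0.4595  0.0215] [1.8216 2.5848]
bottle_mid [([448.7, 292.9], 0.83), ([308.1, 224.0], 0.16)] [([206.0, 307.8], 0.82), ([241.8, 253.2], 0.41)]
    [0.6618 0.392  0.0662] [-0.0589 -0.0779]
sink1_mid [([350.1, 174.6], 0.83), ([465.1, 172.3], 0.67), ([396.7, 201.6], 0.65), ([494.5, 240.9], 0.6), ([430.8, 165.9], 0.55)] [([362.8, 357.6], 0.97), ([372.8, 314.1], 0.81), ([347.2, 246.2], 0.79), ([319.5, 284.4], 0.73)]
    [ 0.1894  0.1438 -0.2931] [22.7144 22.8607]
```

Run:
```python
import cv2
a=cv2.imread('pics/scene0.png');cv2.imwrite('pics/s0c.png',cv2.resize(a[140:350,220:480],None,fx=3,fy=2.8,interpolation=cv2.INTER_CUBIC))
a=cv2.imread('pics/side0.png');cv2.imwrite('pics/d0c.png',cv2.resize(a[150:350,170:390],None,fx=3,fy=3,interpolation=cv2.INTER_CUBIC))
```

```text
(no output)
```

View pics/s0c.png

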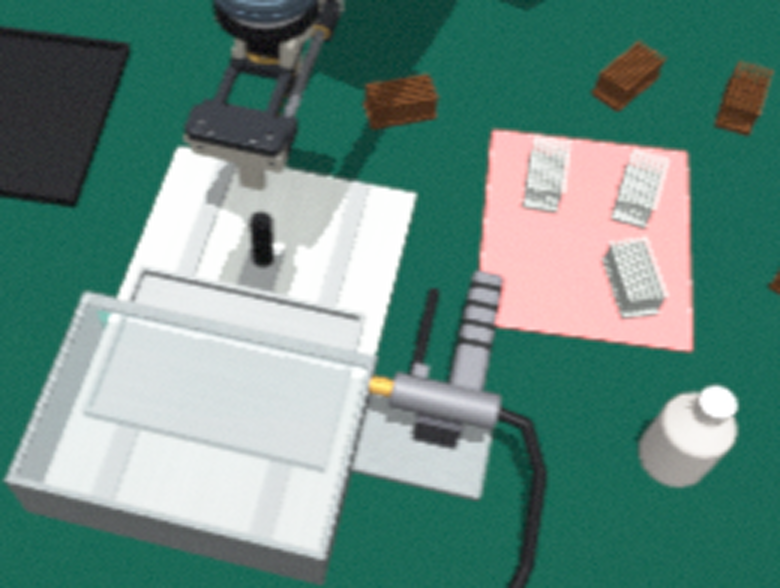

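View pics/d0c.png

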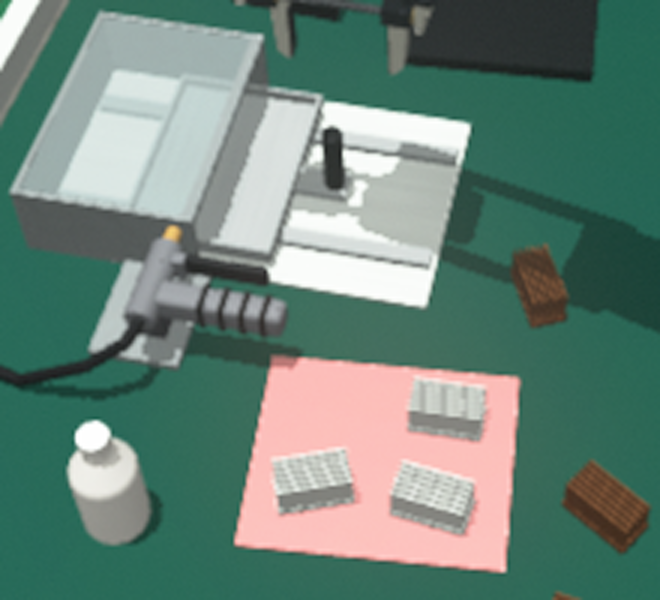

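Run:
```python
from h import *
np.set_printoptions(precision=4,suppress=True)
s=snap('scene');d=snap('side');w=snap('wrist')
def seg(p,a,b,z):
    A,B=atz(p,a,z),atz(p,b,z); print(A[:2],B[:2],np.degrees(np.arctan2(*(B-A)[[1,0]])),np.linalg.norm(B-A))
f=lambda x,y:(220+x/3,140+y/2.8); g=lambda x,y:(170+x/3,150+y/3)
seg(w,(224,70),(243,274),.005)
seg(w,(230,118),(369,116),.01)
seg(w,(372,80),(370,268),.032)
seg(s,f(415,195),f(372,365),.003)
seg(s,f(185,148),f(415,195),.003)
seg(d,g(470,125),g(427,306),.003)
seg(d,g(427,306),g(275,280),.003)
seg(d,g(263,37),g(195,220),.089) # hood mouth edge top
print('pad');
P=[(490,132),(688,152),(692,350),(480,325)]
for i in range(4): seg(s,f(*P[i]),f(*P[(i+1)%4]),.004)
P=[(270,355),(520,377),(505,570),(236,546)]
for i in range(4): seg(d,g(*P[i]),g(*P[(i+1)%4]),.004)
```

```text
[0.4447 0.1117] [ 0.4492 -0.1383] -88.97177684453055 0.2500785895998044
[0.4487 0.0606] [0.6054 0.0627] 0.7653276007813826 0.15673118174437758
[0.6038 0.0993] [ 0.6107 -0.1152] -88.16760741397982 0.214640211787499
[0.4444 0.1179] [0.6469 0.1226] 1.3312534453591127 0.2025751902515773
[ 0.4483 -0.1253] [0.4444 0.1179] 90.92825809654204 0.2432058384787876
[ 0.4482 -0.1314] [0.4408 0.1146] 91.72753616188093 0.24613779260247595
[0.4408 0.1146] [0.597  0.1178] 1.168907271702463 0.15618743545142103
[ 0.6772 -0.1298] [0.6688 0.1251] 91.889053762943 0.25507247616347306
pad
[0.3432 0.1753] [0.3153 0.3767] 97.89907491508988 0.20326183382594318
[0.3153 0.3767] [0.5524 0.4033] 6.405489051021365 0.23864721790080737
[0.5524 0.4033] [0.5784 0.2099] -82.35553255395973 0.19514167023414206
[0.5784 0.2099] [0.3432 0.1753] -171.64253259920807 0.23770658902491731
[0.5759 0.2055] [0.3356 0.176 ] -173.0013677438627 0.2421488214119691
[0.3356 0.176 ] [0.3124 0.3734] 96.7194583229966 0.19872119405210184
[0.3124 0.3734] [0.5479 0.404 ] 7.42054709976719 0.2375480814721551
[0.5479 0.404 ] [0.5759 0.2055] -81.96144383661772 0.20050110084718628
```

Call:
servo_tool(
  steps=[
    [[0.4,0.1,2.5,-0.3,0],[0.4,0.1,2.5,-0.3,0],[0.4,0.1,2.5,-0.3,0],[0.4,0.1,2.5,-0.3,0],[0.5,0.1,2.5,-0.2,0],[0,0,2.5,0,0],[0,0,0.7,0,0],[0,0,0,0,0]],
  ],
)

```text
t: 2.27
ee_pos: [0.5692, -0.0044, 0.0595]
ee_rot: [-3.14, -0.038, 0.008]
contact_force: [-0.5, -0.3, 0.2]
opening: 0.0931
```

```bash
cat >> h.py <<'E'
np.set_printoptions(precision=4,suppress=True)
def tyaw(st=None):
    st=st or readout.state(); x=R.from_rotvec(st['ee_rot']).as_matrix()[:,0]; return np.degrees(np.arctan2(x[1],x[0]))
def plan(X,yaw=None):
    """shift in tool axes (cm) and roll(deg) from measured pose"""
    st=readout.state();M=R.from_rotvec(st['ee_rot']).as_matrix()
    d=M.T@(np.array(X)-st['ee_pos'])*100
    r=0
    if yaw is not None:
        r=-(yaw-tyaw(st)); r=(r+90)%180-90
    print('shift cm',np.round(d,2),'roll',round(r,2),'| at',st['ee_pos'],round(tyaw(st),2),'q6',round(st['q'][5],2),'t',round(st['t'],2),'F',st['contact_force'],'op',round(st['opening'],4))
E
python3 - <<'E'
from h import *
plan([.5702,-.0053,.061],1.3)
snap('wrist','w1.png');snap('side','d1.png')
E
```

```text
shift cm [ 0.09  0.09 -0.15] roll 0.1 | at [ 0.5692 -0.0044  0.0595] 1.4 q6 -0.23 t 2.27 F [-0.5021 -0.3339  0.1932] op 0.0931
```

View pics/w1.png

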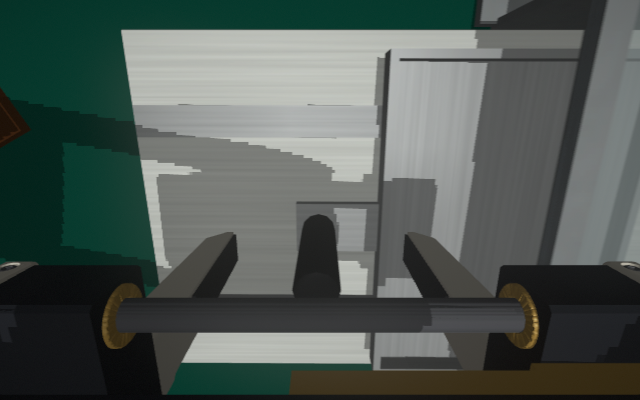

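View pics/d1.png

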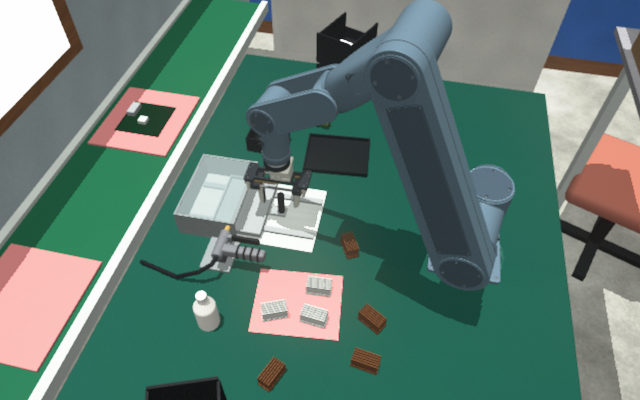

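Call:
servo_tool(
  steps=[
    [[0.1,0.1,0,0,255],[0,0,0,0,255],[0,0,0,0,255],[0,0,0,0,255],[0,0,0,0,255],[0,0,0,0,255]],
  ],
)

```text
t: 2.87
ee_pos: [0.5722, -0.0057, 0.062]
ee_rot: [3.141, 0.039, 0.001]
contact_force: [0.0, 0.2, 0.4]
opening: 0.0579
```

Call:
servo_tool(
  steps=[
    [[-1,0,0,0,255],[-1.5,0,0,0,255],[-1.5,0,0,0,255],[-1.5,0,0,0,255],[-1.5,0,0,0,255],[-1.5,0,0,0,255],[-1.5,0,0,0,255],[-1.5,0,0,0,255],[-1.5,0,0,0,255],[-1,0,0,0,255],[0,0,0,0,255]],
  ],
)

```text
t: 3.78
ee_pos: [0.4306, -0.0093, 0.062]
ee_rot: [3.141, 0.039, -0.001]
contact_force: [-2.1, -1.2, 3.3]
opening: 0.0214
```

Run:
```python
from h import *
plan([.4282,-.0085,.061],1.3)
snap('scene','s2.png')
```

```text
shift cm [-0.23 -0.08  0.1 ] roll 0.11 | at [ 0.4306 -0.0093  0.062 ] 1.41 q6 -0.31 t 3.78 F [-2.1452 -1.1991  3.3245] op 0.0214
```

View pics/s2.png

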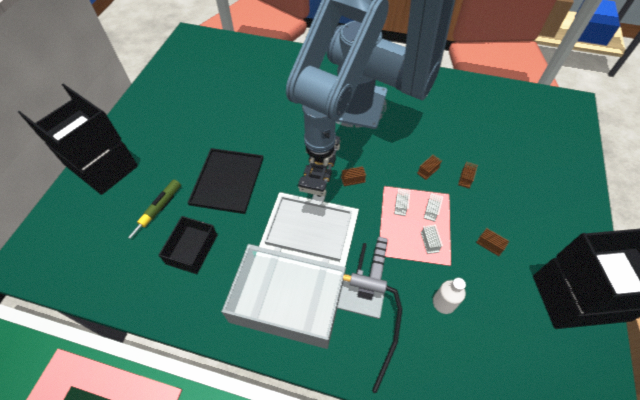

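Call:
servo_tool(
  steps=[
    [[-0.4,0,0,0,255],[-0.3,0,0,0,255],[0,0,0,0,255],[0,0,0,0,255]],
  ],
)

```text
t: 4.17
ee_pos: [0.4303, -0.0094, 0.062]
ee_rot: [-3.141, -0.036, -0.014]
contact_force: [13.7, 3.6, -11.1]
opening: 0.0217
```

Call:
servo_tool(
  steps=[
    [[0.6,0,0,0,255],[0,0,0,0,0],[0,0,0,0,0],[0,0,0,0,0],[0,0,-2,0,0],[0,0,-3,0,0],[0,0,-3,0,0],[0,0,-3,0,0],[0,0,-3,0,0],[0,0,-3,0,0],[0,-1,-2,0,0]],
  ],
)

```text
t: 5.08
ee_pos: [0.4314, -0.0002, 0.2543]
ee_rot: [3.14, 0.037, 0.004]
contact_force: [1.4, 0.4, -0.2]
opening: 0.0836
```

Call:
servo_tool(
  steps=[
    [[0.2,-3,0,0,0],[0.2,-3,0,0,0],[0.2,-3,0,0,0],[0.2,-3,0,0,0],[0.2,-3,0,0,0],[0.2,-3,0,0,0],[0.2,-3,0,0,0],[0.2,-3,0,0,0],[0.2,-3,0,0,0],[0.2,-3,0,0,0],[0,-1,0,0,0],[0,0,0,0,0]],
  ],
)

```text
t: 6.08
ee_pos: [0.4425, 0.313, 0.2509]
ee_rot: [3.141, 0.043, -0.002]
contact_force: [-0.0, -0.8, -0.9]
opening: 0.0929
```

Run:
```python
from h import *
plan([.445,.29,.061],0)
w=snap('wrist','w3.png')
snap('scene','s3.png');
for r in nets.regions_of(w,'sink1_mid'): print(r['box'],r['conf'])
for r in nets.spot_point(w,'sink1_mid'): print(r['uv'],r['conf'],atz(w,r['uv'],.024))
```

```text
shift cm [ 0.21  2.3  18.99] roll 1.58 | at [0.4425 0.313  0.2509] 1.58 q6 0.38 t 6.08 F [-0.0114 -0.7744 -0.913 ] op 0.0929
[334.4, 20.8, 46.6, 41.6] 0.89
[141.0, 73.4, 79.6, 41.0] 0.86
[282.4, 226.1, 57.7, 42.2] 0.8
[244.8, 345.6, 44.7, 30.1] 0.76
[156.2, 174.7, 79.7, 61.4] 0.58
[244.8, 329.9] 0.9 [0.341 0.075 0.024]
[155.5, 175.2] 0.79 [0.2383 0.2983 0.024 ]
[283.6, 223.5] 0.72 [0.3972 0.2388 0.024 ]
[140.8, 75.5] 0.55 [0.2345 0.4145 0.024 ]
```

View pics/w3.png

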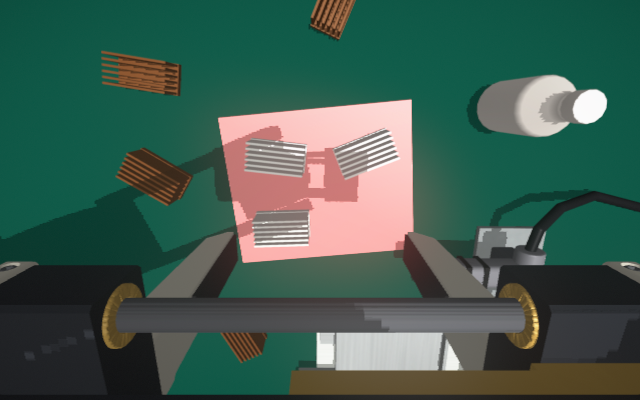

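Run:
```python
import cv2
a=cv2.imread('pics/w3.png');cv2.imwrite('pics/w3c.png',cv2.resize(a[95:270,210:420],None,fx=3.6,fy=3.4,interpolation=cv2.INTER_CUBIC))
```

```text
(no output)
```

View pics/w3c.png

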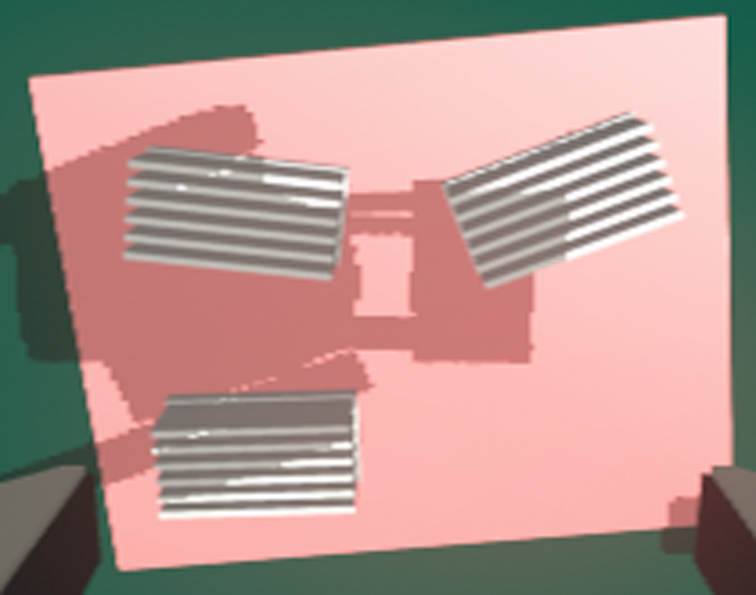

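```bash
cat >> h.py <<'E'
from scipy.optimize import minimize
def box(x,y,yaw,z0,L=.07,W=.036,H=.04):
    c,s=np.cos(yaw),np.sin(yaw);P=[]
    for a in(-1,1):
        for b in(-1,1):
            for h in(0,H):
                P.append([x+c*a*L/2-s*b*W/2,y+s*a*L/2+c*b*W/2,z0+h])
    return np.array(P)
def rend(p,x,y,yaw,z0,k=4,roi=None):
    pts=np.array([proj(p,q) for q in box(x,y,yaw,z0)])
    hull=cv2.convexHull(((pts-roi[:2]+.5)*k*16).astype(np.int32))
    m=np.zeros(((roi[3]-roi[1])*k,(roi[2]-roi[0])*k),np.uint8)
    cv2.fillConvexPoly(m,hull,255,cv2.LINE_AA,4)
    return cv2.resize(m,(roi[2]-roi[0],roi[3]-roi[1]),interpolation=cv2.INTER_AREA)/255.
def fit(p,mask,x,y,yaw,z0):
    u=proj(p,[x,y,z0+.02]); roi=np.array([u[0]-90,u[1]-90,u[0]+90,u[1]+90]).astype(int); roi=np.clip(roi,0,[640,400,640,400])
    m=mask[roi[1]:roi[3],roi[0]:roi[2]].astype(float)
    m=cv2.morphologyEx(m,cv2.MORPH_CLOSE,np.ones((3,3)))
    f=lambda v:np.abs(rend(p,v[0]/100,v[1]/100,v[2]/10,z0,4,roi)-m).sum()
    best=None
    for dy in(-.15,0,.15):
        v0=np.array([x*100,y*100,(yaw+dy)*10])
        r=minimize(f,v0,method='Nelder-Mead',options=dict(initial_simplex=v0+np.array([[0,0,0],[.7,0,0],[0,.7,0],[0,0,1.5]]),xatol=.01,fatol=.2))
        if best is None or r.fun<best.fun:best=r
    v=best.x; return v[0]/100,v[1]/100,np.degrees(v[2]/10),best.fun/m.sum()
def silver(p):
    h=cv2.cvtColor(p['frame'],cv2.COLOR_RGB2HSV); return ((h[...,1]<45)&(h[...,2]>60))
def comp(mask,uv):
    n,l,st,c=cv2.connectedComponentsWithStats(cv2.morphologyEx(mask.astype(np.uint8),cv2.MORPH_CLOSE,np.ones((3,3))))
    u=np.array(uv); best=min(range(1,n),key=lambda i:np.linalg.norm(c[i]-u)+(1e6 if st[i,4]<150 else 0)); return l==best,st[best]
E
python3 - <<'E'
from h import *
w=snap('wrist');s=snap('scene');d=snap('side')
for nm,uv in [('A',(276,157)),('B',(366,153)),('C',(281,229))]:
    X=atz(w,uv,.034); yaw={'A':-.1,'B':.35,'C':0}[nm]
    for p in(w,s,d):
        m,st=comp(silver(p),proj(p,[X[0],X[1],.028]))
        print(nm,st,np.round(fit(p,m,X[0],X[1],yaw,.004),4))
E
```

```text
A [ 244  135   63   39 1965] [ 0.3894  0.3261 -4.4235  0.0913]
A [424 191  17  30 305] [ 0.3892  0.3297 -6.9883  0.2577]
A [300 304  28  24 485] [ 0.3894  0.3285 -2.7665  0.1252]
B [ 332   95   80   81 3490] [ 0.4967  0.3338 22.9147  0.4477]
B [421 224  22  30 442] [ 0.4955  0.3375 22.5445  0.1196]
B [260 300  28  21 499] [ 0.4986  0.3358 22.5386  0.0773]
C [ 252  207   58   38 1985] [0.3957 0.2337 2.9032 0.0761]
C [394 187  16  29 308] [0.3931 0.2371 0.7986 0.2093]
C [306 272  26  25 470] [0.3961 0.2354 4.4804 0.1068]
```

Run:
```python
from h import *
s=snap('scene','s4.png');d=snap('side','d4.png')
a=s['frame'][:,:,::-1];cv2.imwrite('pics/s4c.png',cv2.resize(a[180:280,240:380],None,fx=5.5,fy=5.5,interpolation=cv2.INTER_CUBIC))
a=d['frame'][:,:,::-1];cv2.imwrite('pics/d4c.png',cv2.resize(a[160:270,220:350],None,fx=5.4,fy=5.4,interpolation=cv2.INTER_CUBIC))
for n in ['bed','handle','tray_floor','gun_squeeze','gun_grip','trigger_face','hood_mouth']:
    for p,k in((s,'s'),(d,'d')):
        z=dict(bed=.02,handle=.08,tray_floor=.005,hood_mouth=.082).get(n,.07)
        for r in nets.spot_point(p,n)[:3]: print(n,k,np.round(r['uv'],1),round(r['conf'],2),atz(p,r['uv'],z))
```

```text
bed s [309.4 227.8] 0.69 [ 0.5531 -0.0041  0.02  ]
bed s [448.5 291.2] 0.22 [0.6372 0.4014 0.02  ]
bed d [285.4 213.6] 0.6 [0.5526 0.0027 0.02  ]
handle s [320.7 184.7] 0.58 [ 0.4382 -0.002   0.08  ]
handle d [321.1 206.2] 0.86 [ 0.4405 -0.0021  0.08  ]
handle d [248.6 242.3] 0.59 [0.6127 0.1752 0.08  ]
tray_floor s [227.8 179.6] 0.86 [ 0.4472 -0.3062  0.005 ]
gun_squeeze s [369.2 256.8] 0.61 [0.6206 0.1809 0.07  ]
gun_squeeze s [225.2 182.4] 0.48 [ 0.4991 -0.2791  0.07  ]
gun_squeeze d [244.4 251.1] 0.61 [0.6181 0.2004 0.07  ]
gun_grip s [376.4 259.8] 0.8 [0.6239 0.2007 0.07  ]
gun_grip d [241.9 253.9] 0.81 [0.622  0.2111 0.07  ]
trigger_face s [357.4 251.1] 0.45 [0.6128 0.1474 0.07  ]
trigger_face d [251.3 239.2] 0.43 [0.6116 0.1561 0.07  ]
hood_mouth d [248.  240.9] 0.74 [0.6152 0.1722 0.082 ]
hood_mouth d [244.8 188.5] 0.68 [ 0.6854 -0.0176  0.082 ]
```

View pics/s4c.png

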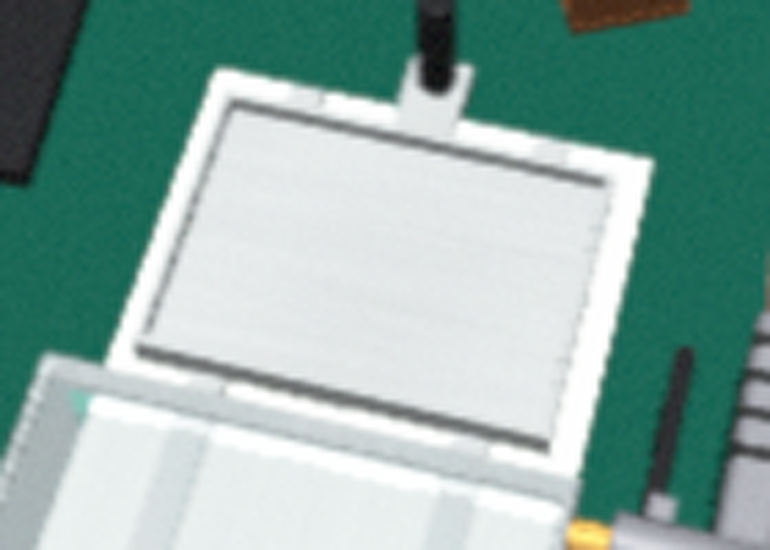

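View pics/d4c.png

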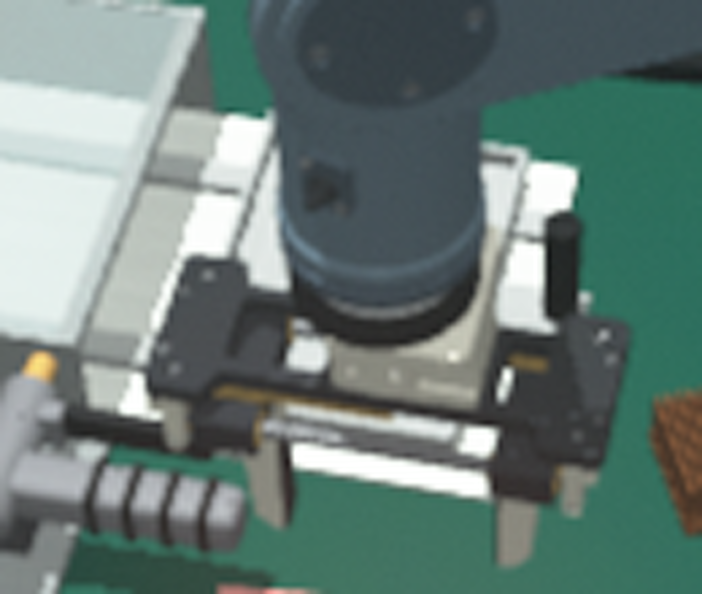

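Run:
```python
from h import *
s=snap('scene')
f=lambda x,y:(240+(x+.5)/5.5-.5,180+(y+.5)/5.5-.5)
q=lambda uv,z:atz(s,f(*uv),z)[:2]
NL,NR=q((232,100),.032),q((608,180),.032)
FL,FR=q((138,346),.032),q((550,441),.032)
print(NL,NR,FL,FR)
for a,b in((NL,NR),(FL,FR)): print(np.linalg.norm(b-a),np.degrees(np.arctan2(*(b-a)[::-1]))-90)
ce=(NL+NR)/2;cf=(FL+FR)/2;print(ce,cf,np.linalg.norm(cf-ce))
print('c',ce+(cf-ce)*75/155)
# left inner wall line
print(q((152,330),.02),q((225,120),.02))
print('post base/top',q((436,92),.03),)
```

```text
[ 0.4831 -0.1108] [0.4778 0.0984] [ 0.638  -0.1092] [0.6326 0.1053]
0.20931264513142905 1.4323441690412864
0.2145556322804304 1.4474250006529559
[ 0.4805 -0.0062] [ 0.6353 -0.002 ] 0.15486004991561517
c [ 0.5554 -0.0042]
[ 0.622  -0.1088] [ 0.4894 -0.1138]
post base/top [ 0.447  -0.0053]
```

Call:
servo_tool(
  steps=[
    [[-0.4,0.7,1,-7,90],[0,0,1,-7,90],[0,0,1,-7,90],[0,0,1,-7,90],[0,0,1,-7,90],[0,0,1,-7,90],[0,0,1,-7,90],[0,0,1,-7,90],[0,0,1,-7,90],[0,0,1,-7,90],[0,0,1,-7,90],[0,0,0,-7,90]],
  ],
)

```text
t: 8.28
ee_pos: [0.4383, 0.3036, 0.1396]
ee_rot: [-2.301, -2.137, 0.005]
contact_force: [-1.2, 0.2, -0.2]
opening: 0.06
```

Run:
```python
from h import *
plan([.396,.2345,.016],93)
```

```text
shift cm [-7.19 -3.66 12.39] roll -7.25 | at [0.4383 0.3036 0.1396] 85.75 q6 -1.1 t 8.28 F [-1.1891  0.2439 -0.2308] op 0.06
```

Call:
servo_tool(
  steps=[
    [[-2.4,-1.2,0,0,90],[-2.4,-1.2,0,0,90],[-2.4,-1.2,0,0,90],[0,0,1.5,-7,90],[0,0,1.5,0,90],[0,0,2,0,90],[0,0,0,0,90],[0,0,0,0,90]],
  ],
)

```text
t: 8.95
ee_pos: [0.3971, 0.235, 0.0912]
ee_rot: [-2.174, -2.267, 0.003]
contact_force: [-1.4, 0.2, 0.6]
opening: 0.06
```

Run:
```python
from h import *
plan([.396,.2345,.016],93)
w=snap('wrist','w5.png')
```

```text
shift cm [-0.04 -0.1   7.53] roll -0.61 | at [0.3971 0.235  0.0912] 92.39 q6 -1.32 t 8.95 F [-1.4138  0.1945  0.564 ] op 0.06
```

View pics/w5.png

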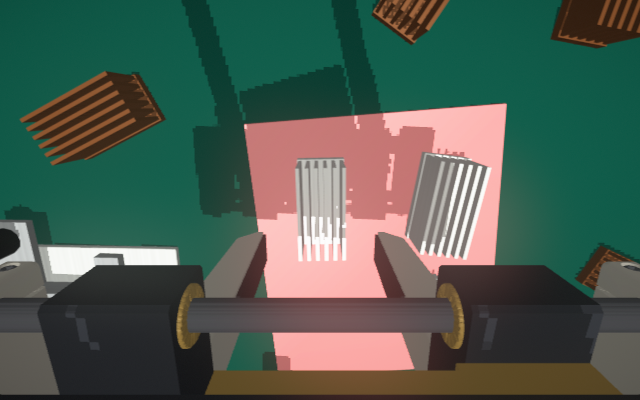

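Call:
servo_tool(
  steps=[
    [[0,0,2.5,0,90],[0,-0.1,2.5,0,90],[0,0,2,0,90],[0,0,0.5,0,90],[0,0,0,0,90],[0,0,0,0,255],[0,0,0,0,255],[0,0,0,0,255],[0,0,0,0,255],[0,0,0,0,255]],
  ],
)

```text
t: 9.83
ee_pos: [0.3975, 0.2354, 0.0176]
ee_rot: [2.174, 2.267, 0.003]
contact_force: [-0.2, 0.2, 4.5]
opening: 0.0337
```

Run:
```python
from h import *
plan([.5546,-.071,.12],91.4)
```

```text
shift cm [-31.27  14.43 -10.23] roll 1.0 | at [0.3975 0.2354 0.0176] 92.4 q6 -1.32 t 9.83 F [-0.1964  0.1582  4.4538] op 0.0337
```

Call:
servo_tool(
  steps=[
    [[0,0,-2,0,255],[0,0,-2.5,0,255],[0,0,-3,0,255],[0,0,-3,0,255],[-2,0.5,-0.5,0,255],[-2.8,1.2,0,0,255],[-2.8,1.2,0,0,255],[-2.8,1.2,0,0,255],[-2.8,1.3,0,0,255],[-2.8,1.4,0,0,255],[-2.8,1.4,0,0,255],[-2.8,1.4,0,0,255]],
  ],
)

```text
t: 10.83
ee_pos: [0.502, 0.022, 0.1268]
ee_rot: [-2.175, -2.267, -0.0]
contact_force: [0.8, -0.3, -0.9]
opening: 0.0339
```

Call:
servo_tool(
  steps=[
    [[-2.8,1.4,0,0,255],[-2.8,1.4,0,0,255],[-2.8,1.4,0,0,255],[-2,0.5,0,1,255],[0,0,0,0,255],[0,0,0,0,255]],
  ],
)

```text
t: 11.33
ee_pos: [0.5529, -0.0795, 0.1263]
ee_rot: [-2.196, -2.245, 0.0]
contact_force: [-0.4, 0.5, -2.3]
opening: 0.0339
```

Run:
```python
from h import *
plan([.5546,-.071,.033],91.4)
w=snap('wrist','w6.png')
```

```text
shift cm [0.84 0.2  9.33] roll -0.13 | at [ 0.5529 -0.0795  0.1263] 91.27 q6 -1.94 t 11.33 F [-0.3738  0.4533 -2.2645] op 0.0339
```

View pics/w6.png

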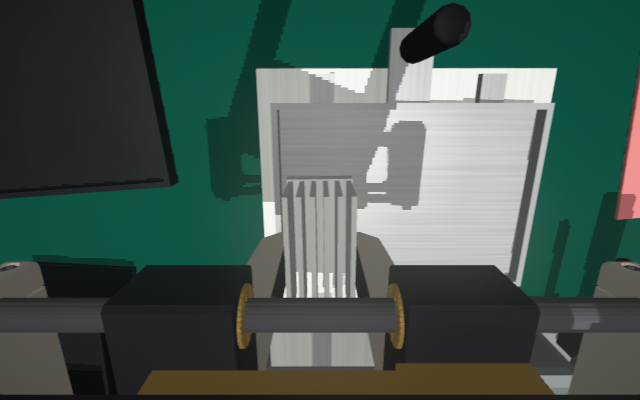

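Run:
```python
from h import *
w=snap('wrist')
for uv in[(277,103),(553,104),(521,286)]: print(atz(w,uv,.032))
print(atz(w,(455,15),.1))
```

```text
[ 0.4756 -0.1154  0.032 ]
[0.4714 0.0988 0.032 ]
[0.6305 0.1045 0.032 ]
[ 0.4285 -0.0109  0.1   ]
```

Call:
servo_tool(
  steps=[
    [[0.4,0.1,2,0,255],[0.4,0.1,2,0,255],[0,0,2,0,255],[0,0,1.5,0,255],[0,0,1,0,255],[0,0,0.5,0,255],[0,0,0,0,255],[0,0,0,0,255]],
  ],
)

```text
t: 12.1
ee_pos: [0.5552, -0.0702, 0.0372]
ee_rot: [2.193, 2.249, 0.0]
contact_force: [0.4, -0.1, -0.2]
opening: 0.0339
```

Run:
```python
from h import *
plan([.5546,-.071,.033],91.4)
```

```text
shift cm [-0.08 -0.06  0.42] roll 0.04 | at [ 0.5552 -0.0702  0.0372] 91.44 q6 -1.92 t 12.1 F [ 0.3819 -0.078  -0.2441] op 0.0339
```

Call:
servo_tool(
  steps=[
    [[0,0,0.3,0,255],[0,0,0.1,0,255],[0,0,0,0,255],[0,0,0,0,134],[0,0,0,0,134],[0,0,0,0,134],[0,0,-1,0,134],[0,0,-2,0,134],[0,0,-3,0,134],[0,0,-3,0,134],[0,0,-1,0,134]],
  ],
)

```text
t: 13.02
ee_pos: [0.5572, -0.0712, 0.1377]
ee_rot: [2.19, 2.244, 0.005]
contact_force: [1.0, -0.6, 1.2]
opening: 0.0441
```

Run:
```python
from h import *
w=snap('wrist','w7.png')
plan([.3894,.327,.12],85.6)
```

```text
shift cm [ 40.24 -15.86   1.55] roll 5.81 | at [ 0.5577 -0.0713  0.138 ] 91.41 q6 -1.92 t 13.07 F [ 0.6392 -0.7232  1.513 ] op 0.0444
```

View pics/w7.png

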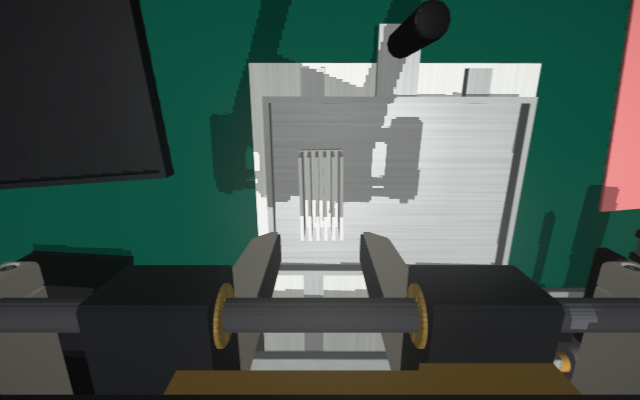

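Call:
servo_tool(
  steps=[
    [[2,-0.8,0,1,90],[2.9,-1.15,0,1,90],[2.9,-1.15,0,1,90],[2.9,-1.15,0,1,90],[2.9,-1.15,0,1,90],[2.9,-1.15,0,1,90],[2.9,-1.15,0,0,90],[2.9,-1.15,0,0,90],[2.9,-1.15,0,0,90],[2.9,-1.15,0,0,90],[2.9,-1.15,0,0,90],[2.9,-1.15,0,0,90]],
  ],
)

```text
t: 14.07
ee_pos: [0.4368, 0.2759, 0.1316]
ee_rot: [-2.308, -2.13, 0.002]
contact_force: [-0.5, -0.2, 0.2]
opening: 0.0603
```

Call:
servo_tool(
  steps=[
    [[2.9,-1.1,0,0,90],[2.5,-1,0,0,90],[0,0,1,0,90],[0,0,0,0,90]],
  ],
)

```text
t: 14.4
ee_pos: [0.4195, 0.3305, 0.1202]
ee_rot: [-2.305, -2.133, 0.006]
contact_force: [0.9, -0.2, -0.7]
opening: 0.0602
```

Run:
```python
from h import *
w=snap('wrist','w8.png');s=snap('scene');d=snap('side')
for nm,X,yaw in [('A',(.3894,.327),-.08),('B',(.497,.3355),.39)]:
    for p in(w,s,d):
        try:
            m,st=comp(silver(p),proj(p,[X[0],X[1],.028]))
            print(nm,st,np.round(fit(p,m,X[0],X[1],yaw,.004),4))
        except Exception as e: print(e)
plan([.3894,.327,.016],85.6)
```

```text
A [ 290  119   46   92 3772] [ 0.3884  0.325  -3.641   0.1778]
A [421 184  22  70 837] [ 0.3882  0.328  -4.7581  0.7014]
A [ 260  262   68   66 1952] [ 0.3908  0.3284 -4.1801  0.7677]
B [ 296  233   69   65 2873] [ 0.4966  0.3328 21.865   0.4987]
B [421 184  22  70 837] [ 0.4953  0.3374 21.9603  0.5136]
B [ 260  262   68   66 1952] [ 0.4985  0.3346 24.7561  0.7445]
shift cm [-0.46 -3.15 10.59] roll -0.24 | at [0.4214 0.3292 0.1219] 85.36 q6 -1.03 t 14.55 F [-0.2496 -0.1856  0.2572] op 0.0599
```

View pics/w8.png

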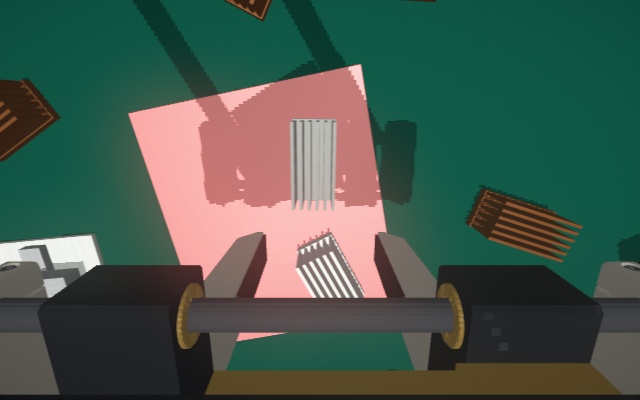

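Call:
servo_tool(
  steps=[
    [[-0.2,-1.6,0,0,90],[-0.2,-1.6,0,0,90],[0,0,2.5,0,90],[0,0,2.5,0,90],[0,0,2.5,0,90],[0,0,2.0,0,90],[0,0,0.9,0,90],[0,0,0,0,90]],
  ],
)

```text
t: 15.22
ee_pos: [0.3885, 0.3272, 0.0169]
ee_rot: [-2.31, -2.128, 0.006]
contact_force: [0.0, 0.0, 0.9]
opening: 0.0599
```

Call:
servo_tool(
  steps=[
    [[0,0,0,0,255],[0,0,0,0,255],[0,0,0,0,255],[0,0,0,0,255],[0,0,0,0,255]],
  ],
)

```text
t: 15.63
ee_pos: [0.39, 0.3291, 0.0197]
ee_rot: [2.308, 2.13, 0.003]
contact_force: [-0.3, -2.2, 4.3]
opening: 0.0341
```

Run:
```python
from h import *
plan([.551,-.006,.12],91.4)
```

```text
shift cm [-32.11  18.74 -10.03] roll -5.99 | at [0.39   0.3291 0.0197] 85.41 q6 -1.01 t 15.63 F [-0.2523 -2.1917  4.2707] op 0.0341
```

Call:
servo_tool(
  steps=[
    [[0,0,-2,0,255],[0,0,-2.5,0,255],[0,0,-3,0,255],[0,0,-2.6,0,255],[-2,1.2,0,0,255],[-2.7,1.6,0,0,255],[-2.7,1.6,0,0,255],[-2.7,1.6,0,0,255],[-2.7,1.6,0,0,255],[-2.7,1.6,0,0,255],[-2.7,1.6,0,0,255],[-2.7,1.6,0,0,255]],
  ],
)

```text
t: 16.63
ee_pos: [0.4965, 0.1093, 0.1199]
ee_rot: [2.308, 2.131, 0.0]
contact_force: [0.3, 0.4, -1.1]
opening: 0.0336
```

Call:
servo_tool(
  steps=[
    [[-2.7,1.6,0,0,255],[-2.7,1.6,0,0,255],[-2.7,1.6,0,0,255],[-2.7,1.5,0,0,255],[0,0,0,-6,255],[0,0,0,0,255],[0,0,0,0,255]],
  ],
)

```text
t: 17.22
ee_pos: [0.5498, -0.002, 0.1195]
ee_rot: [-2.197, -2.244, 0.0]
contact_force: [0.1, -0.2, -1.8]
opening: 0.0341
```

Run:
```python
from h import *
plan([.551,-.006,.036],91.4)
w=snap('wrist','w9.png')
```

```text
shift cm [-0.41  0.12  8.35] roll -0.19 | at [ 0.5498 -0.002   0.1195] 91.21 q6 -1.8 t 17.22 F [ 0.1378 -0.208  -1.8078] op 0.0341
```

View pics/w9.png

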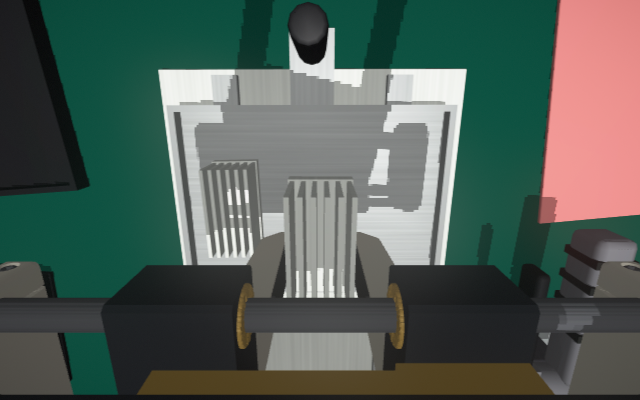

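Call:
servo_tool(
  steps=[
    [[-0.2,0.1,2,0,255],[0,0,2,0,255],[0,0,2,0,255],[0,0,1.2,0,255],[0,0,0.7,0,255],[0,0,0.4,0,255],[0,0,0,0,255]],
  ],
)

```text
t: 17.85
ee_pos: [0.5512, -0.0032, 0.0366]
ee_rot: [-2.194, -2.248, -0.0]
contact_force: [-0.6, -0.6, -1.3]
opening: 0.034
```

Call:
servo_tool(
  steps=[
    [[0,0,0.1,0,255],[0,0,0,0,134],[0,0,0,0,134],[0,0,0,0,134],[0,0,-1,0,134],[0,0,-2,0,134],[0,0,-3,0,134],[0,0,-3,0,134],[0,0,-1,0,134]],
  ],
)

```text
t: 18.6
ee_pos: [0.5539, -0.0046, 0.1409]
ee_rot: [2.19, 2.244, 0.006]
contact_force: [0.3, -0.2, 0.3]
opening: 0.0438
```

Run:
```python
from h import *
w=snap('wrist','w10.png');s=snap('scene');d=snap('side')
for nm,X,yaw in [('B',(.497,.3355),.39)]:
    for p in(s,d):
            m,st=comp(silver(p),proj(p,[X[0],X[1],.028]))
            print(nm,st,np.round(fit(p,m,X[0],X[1],yaw,.004),4))
plan([.497,.3355,.12],112.5)
```

```text
B [421 224  22  30 452] [ 0.4952  0.3374 21.9356  0.0916]
B [260 299  28  22 509] [ 0.4984  0.3356 22.8908  0.0547]
shift cm [34.09 -4.67  1.63] roll -21.11 | at [ 0.5519 -0.0042  0.1366] 91.39 q6 -1.8 t 18.75 F [-0.4765 -0.807  -0.6358] op 0.0438
```

View pics/w10.png

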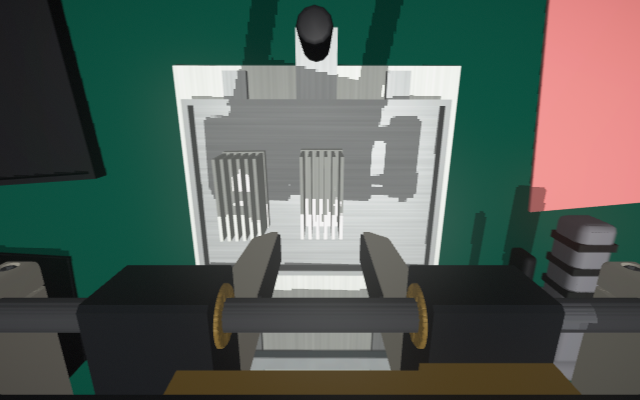

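Call:
servo_tool(
  steps=[
    [[2,-0.2,0,0,90],[2.9,-0.4,0,0,90],[2.9,-0.4,0,0,90],[2.9,-0.4,0,0,90],[2.9,-0.4,0,0,90],[2.9,-0.4,0,0,90],[2.9,-0.4,0,0,90],[2.9,-0.4,0,0,90],[2.9,-0.4,0,0,90],[2.9,-0.4,0,0,90],[2.9,-0.4,0,0,90],[2.9,-0.4,0,0,90]],
  ],
)

```text
t: 19.75
ee_pos: [0.4953, 0.3345, 0.1331]
ee_rot: [-2.193, -2.247, 0.006]
contact_force: [-0.1, 0.0, 1.3]
opening: 0.0602
```

Call:
servo_tool(
  steps=[
    [[0,0,0,-7,90],[0,0,0.5,-7,90],[0,0,0.5,-7,90],[0,0,0.5,0,90],[0,0,0,0,90]],
  ],
)

```text
t: 20.17
ee_pos: [0.4953, 0.333, 0.1176]
ee_rot: [-1.751, -2.605, 0.007]
contact_force: [-0.4, -0.3, 0.5]
opening: 0.06
```

Run:
```python
from h import *
w=snap('wrist','w11.png')
m,st=comp(silver(w),proj(w,[.4967,.336,.028]));print(st,np.round(fit(w,m,.4967,.336,.39,.004),4))
plan([.4967,.336,.016],112.5)
```

```text
[ 299  157   46   94 3754] [ 0.4964  0.333  23.558   0.159 ]
shift cm [ 0.24  0.23 10.25] roll -0.34 | at [0.4959 0.3331 0.1185] 112.16 q6 -1.55 t 20.22 F [ 1.3408 -0.337   0.1189] op 0.0601
```

View pics/w11.png

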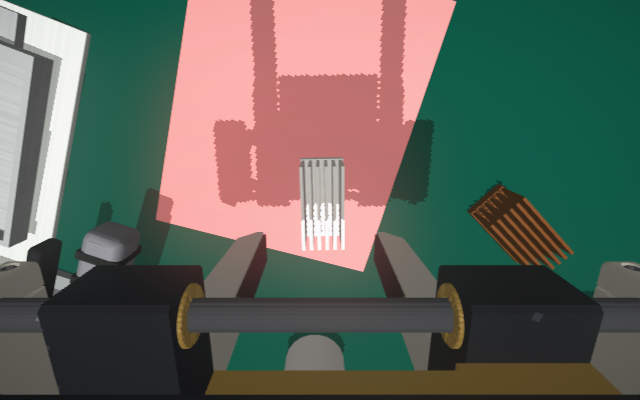

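Call:
servo_tool(
  steps=[
    [[0.1,0.1,2.5,-0.5,90],[0,0,2.5,0,90],[0,0,2.5,0,90],[0,0,2,0,90],[0,0,0.7,0,90],[0,0,0,0,90],[0,0,0,0,255],[0,0,0,0,255],[0,0,0,0,255],[0,0,0,0,255],[0,0,0,0,255]],
  ],
)

```text
t: 21.13
ee_pos: [0.4983, 0.3354, 0.0198]
ee_rot: [1.736, 2.617, 0.003]
contact_force: [-0.4, 0.1, 3.3]
opening: 0.0336
```

Call:
servo_tool(
  steps=[
    [[0,0,-2,0,255],[0,0,-2.5,0,255],[0,0,-3,0,255],[0,0,-2.6,0,255],[0,0,-1,0,255],[0,0,0,7,255],[0,0,0,7,255],[0,0,0,7,255],[0,0,0,0,255]],
  ],
)

```text
t: 21.88
ee_pos: [0.4971, 0.3348, 0.1289]
ee_rot: [-2.189, -2.253, 0.002]
contact_force: [-0.8, -0.4, -2.0]
opening: 0.034
```

Run:
```python
from h import *
plan([.5495,.060,.12],91.4)
```

```text
shift cm [-27.62   4.45   0.9 ] roll 0.24 | at [0.4971 0.3348 0.1289] 91.64 q6 -1.19 t 21.88 F [-0.835  -0.4314 -1.9529] op 0.034
```

Call:
servo_tool(
  steps=[
    [[-2,0.3,0,0,255],[-2.8,0.4,0,0,255],[-2.8,0.4,0,0,255],[-2.8,0.4,0,0,255],[-2.8,0.5,0,0,255],[-2.8,0.5,0,0,255],[-2.8,0.5,0,0,255],[-2.8,0.5,0,0,255],[-2.8,0.5,0,0,255],[-2.8,0.4,0,0,255],[0,0,0,0,255],[0,0,0,0,255]],
  ],
)

```text
t: 22.88
ee_pos: [0.5505, 0.0632, 0.129]
ee_rot: [-2.184, -2.257, 0.001]
contact_force: [0.2, 2.0, -1.5]
opening: 0.0336
```

Run:
```python
from h import *
plan([.5495,.060,.036],91.4)
w=snap('wrist','w12.png')
```

```text
shift cm [-0.32 -0.1   9.3 ] roll 0.5 | at [0.5505 0.0632 0.129 ] 91.9 q6 -1.69 t 22.88 F [ 0.1887  2.0403 -1.4643] op 0.0336
```

View pics/w12.png

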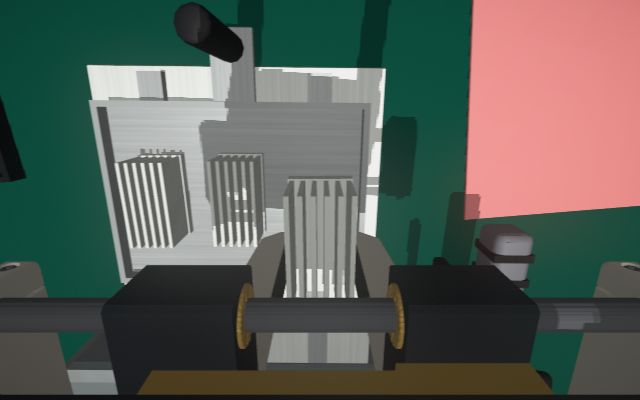

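Call:
servo_tool(
  steps=[
    [[-0.3,-0.1,2,0.5,255],[0,0,2.5,0,255],[0,0,2,0,255],[0,0,1.4,0,255],[0,0,0.9,0,255],[0,0,0.4,0,255],[0,0,0,0,255]],
  ],
)

```text
t: 23.52
ee_pos: [0.5492, 0.0625, 0.0371]
ee_rot: [-2.191, -2.25, 0.001]
contact_force: [0.0, 0.9, -1.6]
opening: 0.0338
```

Call:
servo_tool(
  steps=[
    [[0,0,0.1,0,255],[0,0,0,0,134],[0,0,0,0,134],[0,0,0,0,134],[0,0,-1,0,134],[0,0,-2,0,134],[0,0,-3,0,134],[0,0,-3,0,134],[0,0,-3,0,134],[0,0,-3,0,134],[0,0,-1,0,134]],
  ],
)

```text
t: 24.43
ee_pos: [0.5521, 0.0614, 0.2027]
ee_rot: [2.189, 2.244, 0.009]
contact_force: [0.5, -1.1, 0.2]
opening: 0.0442
```

Run:
```python
from h import *
w=snap('wrist','w13.png')
plan([.4305,-.0094,.25],1.4)
```

```text
shift cm [ -6.78 -12.31  -4.85] roll -90.0 | at [0.5524 0.0613 0.2026] 91.4 q6 -1.69 t 24.48 F [ 0.4331 -0.6549  1.0649] op 0.0442
```

View pics/w13.png

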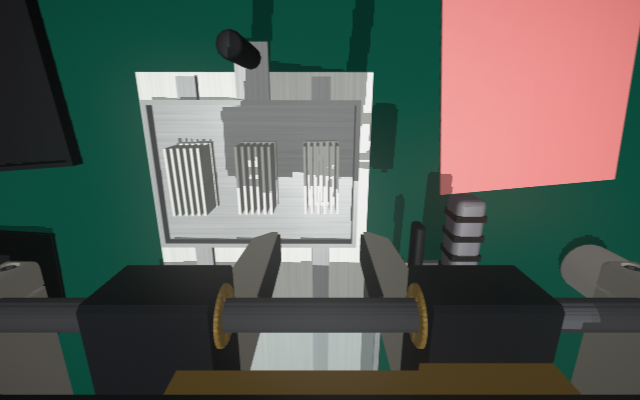

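Call:
servo_tool(
  steps=[
    [[-1.7,-3,0,0,0],[-1.7,-3,0,0,0],[-1.8,-3,0,0,0],[-1.8,-3.2,0,0,0],[0,0,2,0,0],[0,0,2,0,0],[0,0,0,0,0],[0,0,0,0,0]],
  ],
)

```text
t: 25.15
ee_pos: [0.4282, -0.0111, 0.1556]
ee_rot: [-2.192, -2.246, 0.003]
contact_force: [0.3, -0.3, 0.1]
opening: 0.0912
```

Run:
```python
from h import *
w=snap('wrist','w14.png');s=snap('scene','s14.png');d=snap('side')
plan([.4295,-.010,.061],91.4)
o=[]
for p in(w,s,d):
    for r in nets.spot_point(p,'handle')[:1]: print(np.round(r['uv'],1),round(r['conf'],2),atz(p,r['uv'],.08))
```

```text
shift cm [ 0.14 -0.07  9.63] roll 0.03 | at [ 0.4302 -0.0114  0.1573] 91.43 q6 -1.88 t 25.3 F [ 0.8961  0.3833 -0.0186] op 0.0929
[319.7 213. ] 0.77 [ 0.4339 -0.0131  0.08  ]
[319.  185.5] 0.7 [ 0.4423 -0.006   0.08  ]
[320.5 203. ] 0.95 [ 0.4449 -0.014   0.08  ]
```

View pics/w14.png

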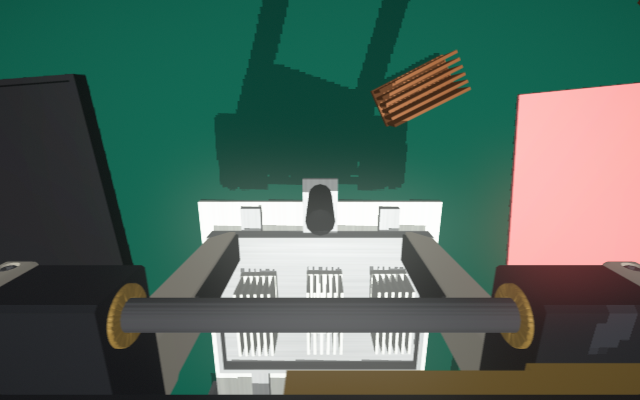

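View pics/s14.png

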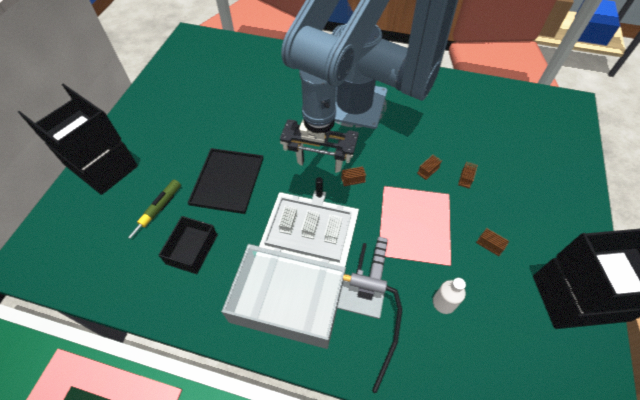

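Call:
servo_tool(
  steps=[
    [[0,0.2,2.5,0,0],[0,0,2.5,0,0],[0,0,2.5,0,0],[0,0,1.9,0,0],[0,0,0.2,0,0],[0,0,0,0,255],[0,0,0,0,255],[0,0,0,0,255],[0,0,0,0,255],[0,0,0,0,255],[0,0,0,0,255],[0,0,0,0,255]],
  ],
)

```text
t: 26.45
ee_pos: [0.4317, -0.0114, 0.0611]
ee_rot: [2.194, 2.248, 0.001]
contact_force: [-0.1, 0.4, -1.1]
opening: 0.0506
```

Call:
servo_tool(
  steps=[
    [[0,0,0,0,255],[0,0.5,0,0,255],[0,0.8,0,0,255],[0,1,0,0,255],[0,1,0,0,255],[0,0,0,0,255]],
  ],
)

```text
t: 26.95
ee_pos: [0.4676, -0.0109, 0.0609]
ee_rot: [2.192, 2.247, 0.002]
contact_force: [0.8, 0.2, 0.4]
opening: 0.0109
```

Run:
```python
from h import *
w=snap('wrist','w15.png')
plan([.629,-.006,.061],91.4)
```

```text
shift cm [ 0.06 16.3  -0.02] roll 0.02 | at [ 0.4661 -0.0107  0.0606] 91.42 q6 -1.86 t 27.0 F [-0.9337  0.3451 -0.7587] op 0.0069
```

View pics/w15.png

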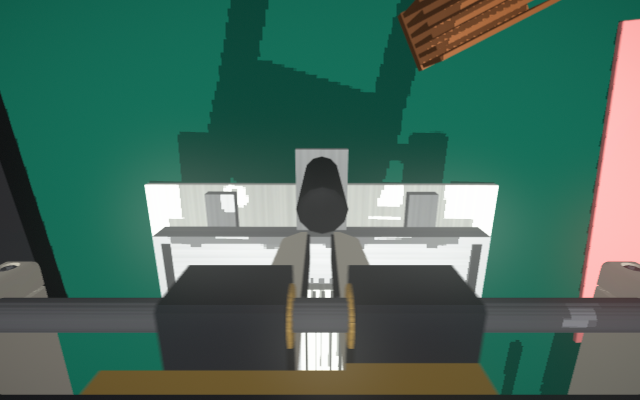

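Call:
servo_tool(
  steps=[
    [[0,0,0,0,60],[0,0,0,0,60],[0,0,0,0,60],[0,0,0,0,60],[0,0,0,0,60],[0,-1.7,0,0,60],[0,-1.7,0,0,60],[0,0,0,0,60]],
  ],
)

```text
t: 27.67
ee_pos: [0.427, -0.0106, 0.0602]
ee_rot: [-2.192, -2.246, 0.003]
contact_force: [0.1, 0.2, -0.6]
opening: 0.0555
```

Call:
servo_tool(
  steps=[
    [[0,0,0,0,255],[0,0,0,0,255],[0,0,0,0,255],[0,0,0,0,255],[0,0,0,0,255],[0,0,0,0,255],[0,0,0,0,255],[0,0,0,0,255],[0,0,0,0,255],[0,0,0,0,255]],
  ],
)

```text
t: 28.5
ee_pos: [0.4307, -0.0111, 0.0606]
ee_rot: [2.194, 2.248, 0.001]
contact_force: [2.2, 2.8, -2.7]
opening: 0.0216
```

Run:
```python
from h import *
w=snap('wrist','w16.png')
plan([.629,-.006,.061],91.4)
```

```text
shift cm [ 0.03 19.83 -0.03] roll -0.01 | at [ 0.4307 -0.0111  0.0606] 91.39 q6 -1.88 t 28.55 F [ 2.6058  4.0016 -2.3217] op 0.0212
```

View pics/w16.png

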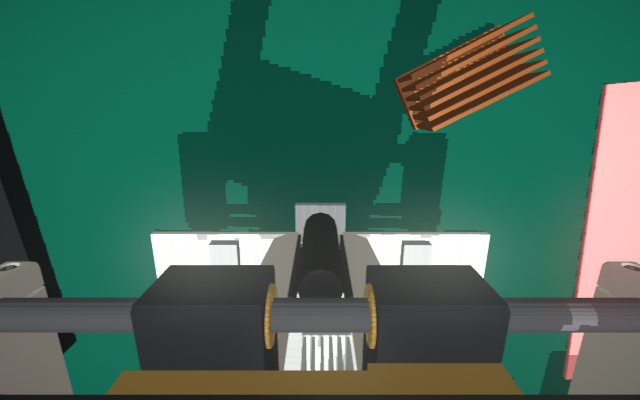

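Call:
servo_tool(
  steps=[
    [[0,0.3,0,0,255],[0,0.6,0,0,255],[0,0.9,0,0,255],[0,1.2,0,0,255],[0,1.5,0,0,255],[0,1.5,0,0,255],[0,1.5,0,0,255],[0,1.5,0,0,255],[0,1.5,0,0,255],[0,1.5,0,0,255],[0,1.3,0,0,255],[0,1.3,0,0,255]],
  ],
)

```text
t: 29.55
ee_pos: [0.5776, -0.0077, 0.0606]
ee_rot: [-2.194, -2.248, 0.001]
contact_force: [-2.6, 0.5, 4.3]
opening: 0.0217
```

Call:
servo_tool(
  steps=[
    [[0,1.2,0,0,255],[0,1.1,0,0,255],[0,0.9,0,0,255],[0,0.7,0,0,255],[0,0.5,0,0,255],[0,0.4,0,0,255],[0,0.3,0,0,255],[0,0,0,0,255]],
  ],
)

```text
t: 30.22
ee_pos: [0.6272, -0.0066, 0.0606]
ee_rot: [-2.194, -2.248, 0.001]
contact_force: [-3.5, -0.2, 3.0]
opening: 0.0214
```

Run:
```python
from h import *
w=snap('wrist','w17.png');s=snap('scene','s17.png')
plan([.629,-.006,.061],91.4)
```

```text
shift cm [ 0.06  0.18 -0.04] roll -0.0 | at [ 0.6272 -0.0066  0.0606] 91.4 q6 -1.78 t 30.32 F [-1.8787 -0.309   3.5452] op 0.0214
```

View pics/s17.png

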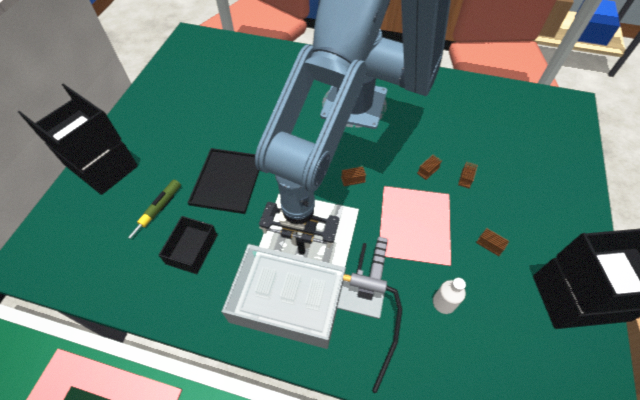

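Pushing on until the end stop pushes back.

Call:
servo_tool(
  steps=[
    [[0,0.3,0,0,255],[0,0.3,0,0,255],[0,0.2,0,0,255],[0,0,0,0,255],[0,0,0,0,255]],
  ],
)

```text
t: 30.73
ee_pos: [0.6292, -0.0065, 0.0602]
ee_rot: [-2.187, -2.243, 0.014]
contact_force: [-19.8, -2.1, 13.4]
opening: 0.0216
```

Call:
servo_tool(
  steps=[
    [[0,-0.6,0,0,255],[0,0,0,0,0],[0,0,0,0,0],[0,0,0,0,0],[0,0,0,0,0],[0,0,-2,0,0],[0,0,-3,0,0],[0,0,-3,0,0],[0,0,-3,0,0],[0,0,-3,0,0],[0,0,0,0,0]],
  ],
)

```text
t: 31.65
ee_pos: [0.6333, -0.007, 0.208]
ee_rot: [2.187, 2.241, 0.011]
contact_force: [1.1, 0.1, 1.5]
opening: 0.0837
```

Call:
servo_tool(
  steps=[
    [[2,-0.5,0,0,0],[2.8,-1,0,0,0],[2.8,-1,0,0,0],[2.8,-1,0,0,0],[2.8,-1,0,0,0],[2.8,-1,0,0,0],[2.8,-1,0,0,0],[0,0,0,0,0],[0,0,0,0,0]],
  ],
)

```text
t: 32.4
ee_pos: [0.5595, 0.1813, 0.2005]
ee_rot: [2.19, 2.252, 0.0]
contact_force: [-0.6, -0.4, -1.2]
opening: 0.093
```

Run:
```python
from h import *
w=snap('wrist','w18.png');d=snap('side','d18.png')
plan([.62,.19,.1],91.4)
for p in(w,d):
  for n in('gun_squeeze','gun_grip','trigger_face'):
    for r in nets.spot_point(p,n)[:2]: print(n,np.round(r['uv'],1),round(r['conf'],2),atz(p,r['uv'],.07))
```

```text
shift cm [ 0.91  5.99 10.05] roll 0.02 | at [0.5603 0.1795 0.2005] 91.42 q6 -1.47 t 32.5 F [-0.2512 -0.6189 -0.9469] op 0.0928
gun_squeeze [326.  242.6] 0.77 [0.6148 0.1868 0.07  ]
gun_grip [340.5 249.3] 0.69 [0.6217 0.2016 0.07  ]
trigger_face [292. 243.] 0.73 [0.6162 0.153  0.07  ]
gun_squeeze [243.4 250.1] 0.55 [0.6219 0.1977 0.07  ]
gun_grip [241.3 251.6] 0.88 [0.6261 0.204  0.07  ]
gun_grip [246.5 241. ] 0.55 [0.6231 0.1654 0.07  ]
trigger_face [248.3 238.1] 0.57 [0.6212 0.1543 0.07  ]
```

View pics/w18.png

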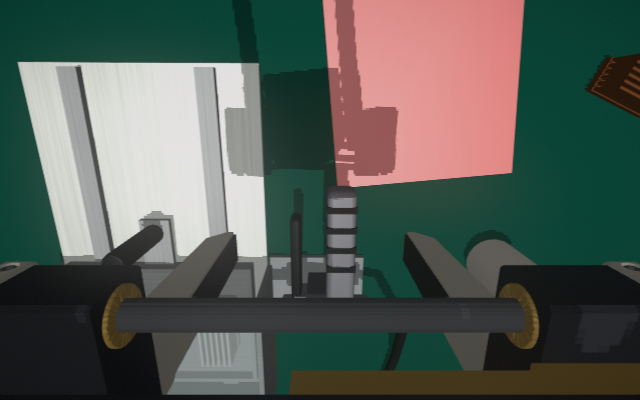

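View pics/d18.png

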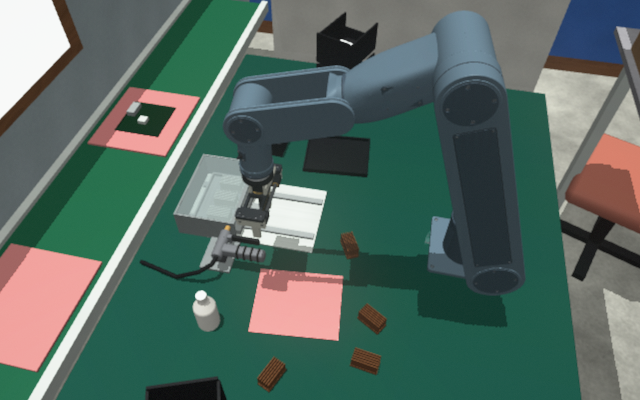

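Run:
```python
from h import *
w=snap('wrist')
a=w['frame'][170:300,260:400,::-1];cv2.imwrite('pics/w18c.png',cv2.resize(a,None,fx=4.5,fy=4.5,interpolation=cv2.INTER_CUBIC))
for n,uv,z in [('trig L',(291.5,245),.07),('trig L top',(291.5,245),.081),('grip R',(357,245),.07),('grip R',(356.5,260),.07),('grip L',(327,245),.07),('tip trig',(296,212),.081),('tip grip',(342,187),.08)]: print(n,atz(w,uv,z))
```

```text
trig L [0.619  0.1499 0.07  ]
trig L top [0.614  0.1508 0.081 ]
grip R [0.6175 0.2152 0.07  ]
grip R [0.634  0.2155 0.07  ]
grip L [0.6182 0.1853 0.07  ]
tip trig [0.5805 0.1551 0.081 ]
tip grip [0.5558 0.197  0.08  ]
```

View pics/w18c.png

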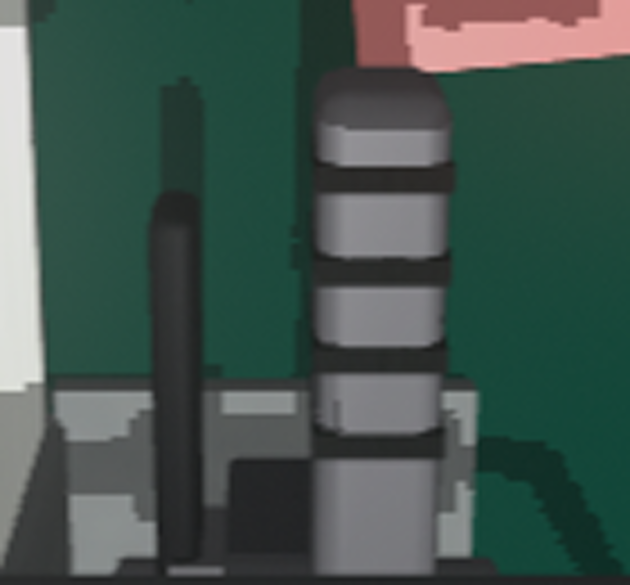

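Call:
servo_tool(
  steps=[
    [[0.3,2,0,0,0],[0.3,2,0,0,0],[0.3,1.5,2,0,0],[0,0,2,0,0],[0,0,2,0,0],[0,0,0,0,0],[0,0,0,0,0]],
  ],
)

```text
t: 33.43
ee_pos: [0.6139, 0.1898, 0.1396]
ee_rot: [-2.193, -2.247, 0.004]
contact_force: [0.5, 0.1, 0.4]
opening: 0.0929
```

Run:
```python
from h import *
w=snap('wrist','w19.png')
plan([.615,.187,.051],91.4)
```

```text
shift cm [-0.3   0.01  9.01] roll -0.02 | at [0.6148 0.19   0.1411] 91.38 q6 -1.47 t 33.48 F [ 0.5722 -0.0286 -0.4022] op 0.0934
```

View pics/w19.png

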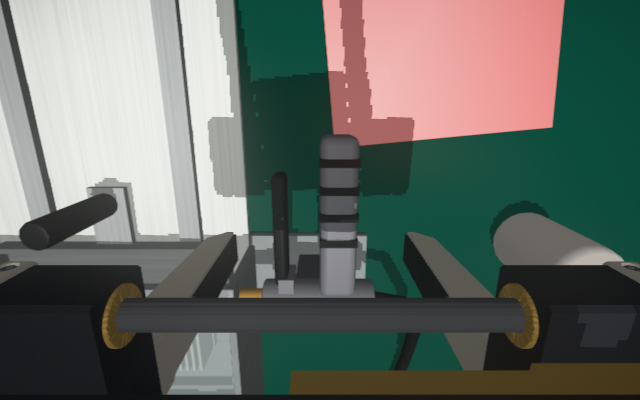

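Call:
servo_tool(
  steps=[
    [[-0.2,0,2,0,0],[0,0,2,0,0],[0,0,2,0,0],[0,0,2,0,0],[0,0,1,0,0],[0,0,0,0,0]],
  ],
)

```text
t: 33.98
ee_pos: [0.6139, 0.188, 0.0497]
ee_rot: [-2.193, -2.247, 0.003]
contact_force: [0.1, -0.3, -0.9]
opening: 0.0933
```

Run:
```python
from h import *
w=snap('wrist','w20.png')
plan([.615,.1915,.051],91.4)
```

```text
shift cm [0.33 0.03 0.01] roll -0.0 | at [0.6148 0.1882 0.0511] 91.4 q6 -1.47 t 34.03 F [-0.0565 -0.61    0.8014] op 0.0928
```

View pics/w20.png

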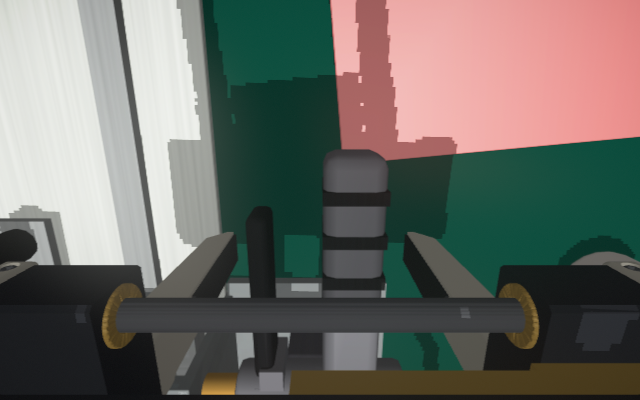

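Call:
servo_tool(
  steps=[
    [[0.4,0,0,0,0],[0,0,0,0,255],[0,0,0,0,255],[0,0,0,0,255],[0,0,0,0,255],[0,0,0,0,255],[0,0,0,0,255],[0,0,0,0,255],[0,0,0,0,255]],
  ],
)

```text
t: 34.78
ee_pos: [0.6144, 0.193, 0.0513]
ee_rot: [-2.194, -2.247, -0.002]
contact_force: [-3.3, 3.5, 3.8]
opening: 0.0488
```

Run:
```python
from h import *
w=snap('wrist','w21.png')
plan([.615,.1915,.051],91.4)
```

```text
shift cm [-0.15  0.05  0.03] roll -0.0 | at [0.6144 0.193  0.0513] 91.4 q6 -1.46 t 34.83 F [-2.8924  2.7819  5.4289] op 0.0483
```

View pics/w21.png

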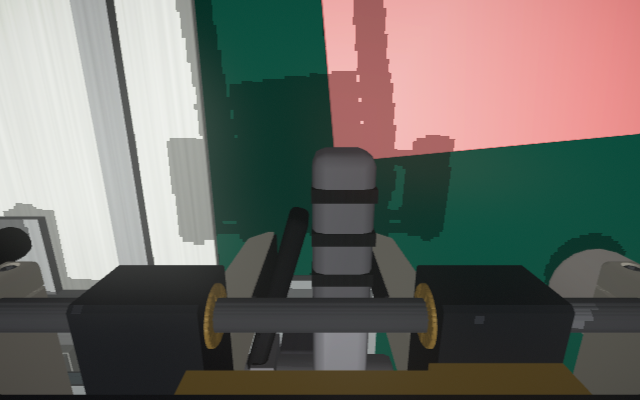

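Opening 48 mm and the lever swung against the grip (about 295,215): squeezed in. Holding.

Call:
servo_tool(
  steps=[
    [[0,0,0,0,255],[0,0,0,0,255],[0,0,0,0,255],[0,0,0,0,255],[0,0,0,0,255],[0,0,0,0,255],[0,0,0,0,255],[0,0,0,0,255],[0,0,0,0,255],[0,0,0,0,255],[0,0,0,0,255],[0,0,0,0,255]],
  ],
)

```text
t: 35.83
ee_pos: [0.6145, 0.193, 0.0514]
ee_rot: [-2.194, -2.249, -0.001]
contact_force: [-3.3, 2.1, 6.5]
opening: 0.0484
```

Call:
servo_tool(
  steps=[
    [[0,0,0,0,255],[0,0,0,0,255],[0,0,0,0,255],[0,0,0,0,255],[0,0,0,0,255],[0,0,0,0,255],[0,0,0,0,255],[0,0,0,0,255],[0,0,0,0,255],[0,0,0,0,255]],
  ],
)

```text
t: 36.67
ee_pos: [0.6145, 0.1929, 0.0513]
ee_rot: [-2.194, -2.249, -0.001]
contact_force: [-2.4, 2.1, 5.1]
opening: 0.0481
```

Call:
servo_tool(
  steps=[
    [[0,0,0,0,0],[0,0,0,0,0],[0,0,0,0,0],[0,0,0,0,0],[0,0,0,0,0],[-0.4,0,0,0,0],[0,0,0,0,0],[0,0,0,0,0]],
  ],
)

```text
t: 37.33
ee_pos: [0.6145, 0.1883, 0.0503]
ee_rot: [-2.194, -2.248, 0.0]
contact_force: [-0.4, 0.5, -0.5]
opening: 0.0921
```

Run:
```python
from h import *
w=snap('wrist','w22.png')
plan([.615,.1875,.051],91.4)
```

```text
shift cm [-0.09  0.05 -0.07] roll -0.0 | at [0.6145 0.1884 0.0503] 91.4 q6 -1.47 t 37.38 F [ 0.323   0.0507 -0.6247] op 0.0928
```

View pics/w22.png

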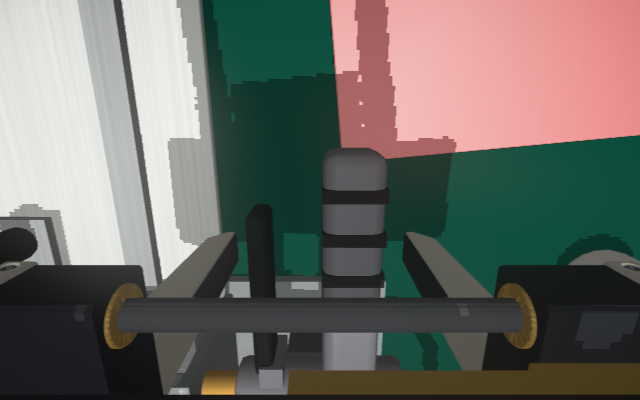

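Call:
servo_tool(
  steps=[
    [[0,0,-2,0,0],[0,0,-3,0,0],[0,0,-3,0,0],[0,0,-3,0,0],[0,0,-3,0,0],[0,0,0,0,0]],
  ],
)

```text
t: 37.88
ee_pos: [0.618, 0.1891, 0.1979]
ee_rot: [2.189, 2.244, 0.014]
contact_force: [0.9, -0.1, 1.2]
opening: 0.0933
```

Call:
servo_tool(
  steps=[
    [[-2,0,0,0,0],[-2.8,0,0,0,0],[-2.8,0,0,0,0],[-2.8,0,0,0,0],[-2.8,0,0,0,0],[-2.8,0,0,0,0],[-2.8,0,0,0,0],[-0.6,0,0,0,0],[0,0,0,0,0],[0,0,0,0,0]],
  ],
)

```text
t: 38.72
ee_pos: [0.6192, -0.0053, 0.1902]
ee_rot: [-2.194, -2.247, -0.0]
contact_force: [-0.7, 0.4, -0.4]
opening: 0.0932
```

Run:
```python
from h import *
w=snap('wrist','w23.png');s=snap('scene','s23.png')
plan([.6285,-.0067,.061],91.4)
```

```text
shift cm [-0.28  0.92 12.94] roll 0.07 | at [ 0.6193 -0.0043  0.1905] 91.47 q6 -1.78 t 38.82 F [ 0.115  -0.0109  1.0929] op 0.0928
```

View pics/w23.png

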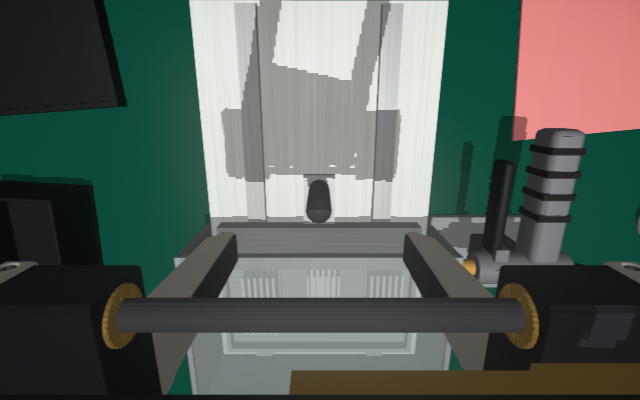

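View pics/s23.png

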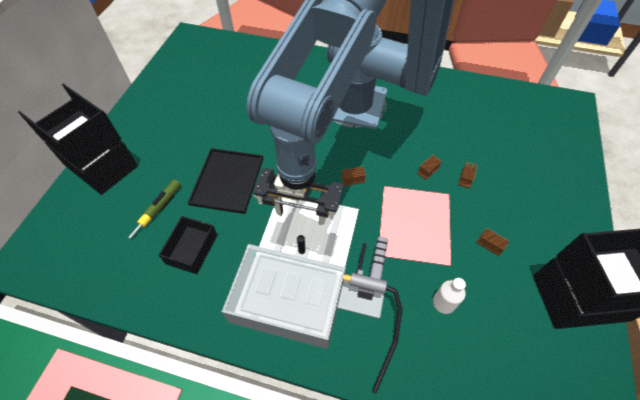

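Three sinks still stand under the hood. Go down, grip the post, confirm, then draw out.

Call:
servo_tool(
  steps=[
    [[-0.2,0.9,2,0,60],[0,0,2.5,0,60],[0,0,2.5,0,60],[0,0,2.5,0,60],[0,0,2.5,0,60],[0,0,1,0,60],[0,0,0,0,60]],
  ],
)

```text
t: 39.4
ee_pos: [0.6263, -0.0057, 0.0578]
ee_rot: [-2.189, -2.247, 0.005]
contact_force: [-0.1, 0.4, 0.9]
opening: 0.0711
```

Call:
servo_tool(
  steps=[
    [[0,0,0,0,255],[0,0,0,0,255],[0,0,0,0,255],[0,0,0,0,255],[0,0,0,0,255],[0,0,0,0,255],[0,0,0,0,255],[0,0,0,0,255],[0,0,0,0,255],[0,0,0,0,255]],
  ],
)

```text
t: 40.23
ee_pos: [0.6285, -0.0066, 0.0608]
ee_rot: [-2.194, -2.248, -0.002]
contact_force: [-0.4, 4.3, 2.2]
opening: 0.0214
```

Call:
servo_tool(
  steps=[
    [[0,-0.3,0,0,255],[0,-0.6,0,0,255],[0,-0.9,0,0,255],[0,-1.2,0,0,255],[0,-1.5,0,0,255],[0,-1.5,0,0,255],[0,-1.5,0,0,255],[0,-1.5,0,0,255],[0,-1.5,0,0,255],[0,-1.5,0,0,255],[0,-1.3,0,0,255],[0,-1.3,0,0,255]],
  ],
)

```text
t: 41.23
ee_pos: [0.4825, -0.01, 0.0608]
ee_rot: [-2.195, -2.248, -0.004]
contact_force: [3.0, 8.3, -0.6]
opening: 0.0216
```

Call:
servo_tool(
  steps=[
    [[0,-1.2,0,0,255],[0,-1.1,0,0,255],[0,-0.9,0,0,255],[0,-0.7,0,0,255],[0,-0.5,0,0,255],[0,-0.4,0,0,255],[0,-0.4,0,0,255],[0,-0.2,0,0,255],[0,0,0,0,255]],
  ],
)

```text
t: 41.98
ee_pos: [0.43, -0.0112, 0.0608]
ee_rot: [2.195, 2.246, 0.007]
contact_force: [6.2, 11.1, -3.6]
opening: 0.0215
```

Call:
servo_tool(
  steps=[
    [[0,-0.1,0,0,255],[0,0,0,0,255],[0,0.2,0,0,255],[0,0,0,0,60],[0,0,0,0,60],[0,0,0,0,60],[0,0,0,0,60],[0,0,-2,0,60],[0,0,-3,0,60],[0,0,-3,0,60],[0,0,-3,0,60],[0,0,-3,0,60]],
  ],
)

```text
t: 42.98
ee_pos: [0.429, -0.0126, 0.202]
ee_rot: [2.194, 2.248, -0.001]
contact_force: [1.2, 0.6, -0.7]
opening: 0.0706
```

Call:
servo_tool(
  steps=[
    [[0,0.5,-1,0,60],[0,2,0,0,60],[0,2.5,0,0,60],[0,2.5,0,0,60],[0,1,0,0,60],[0,0,0,0,60],[0,0,0,0,60]],
  ],
)

```text
t: 43.57
ee_pos: [0.5136, -0.0103, 0.21]
ee_rot: [-2.193, -2.247, 0.002]
contact_force: [-0.6, -0.4, 0.2]
opening: 0.0709
```

Run:
```python
from h import *
w=snap('wrist','w24.png');s=snap('scene','s24.png');d=snap('side','d24.png')
plan([.551,-.006,.2],91.4)
a=s['frame'][:,:,::-1];cv2.imwrite('pics/s24c.png',cv2.resize(a[130:300,140:380],None,fx=3.3,fy=3.3,interpolation=cv2.INTER_CUBIC))
a=d['frame'][:,:,::-1];cv2.imwrite('pics/d24c.png',cv2.resize(a[110:280,220:400],None,fx=3.4,fy=3.4,interpolation=cv2.INTER_CUBIC))
for p in(w,s,d):
    for r in nets.spot_point(p,'tray_floor')[:1]: print(np.round(r['uv'],1),round(r['conf'],2),atz(p,r['uv'],.005))
```

```text
shift cm [0.33 3.79 1.05] roll -0.0 | at [ 0.5132 -0.0102  0.2105] 91.4 q6 -1.83 t 43.72 F [ 0.2119  0.3374 -0.0884] op 0.0714
[ 52.  106.1] 0.76 [ 0.4452 -0.3104  0.005 ]
[228.4 179.3] 0.92 [ 0.4456 -0.3048  0.005 ]
[338.1 154.9] 0.71 [ 0.444  -0.3083  0.005 ]
```

View pics/w24.png

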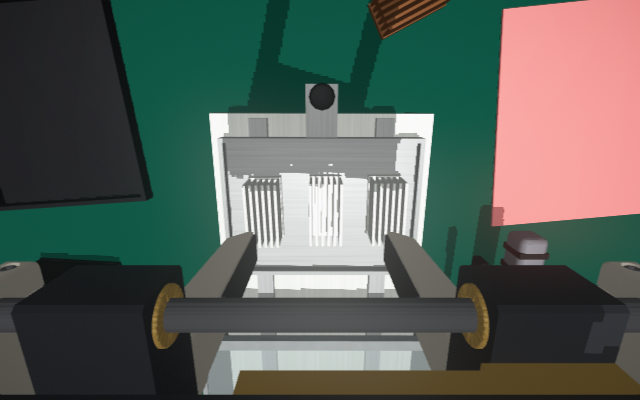

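View pics/s24c.png

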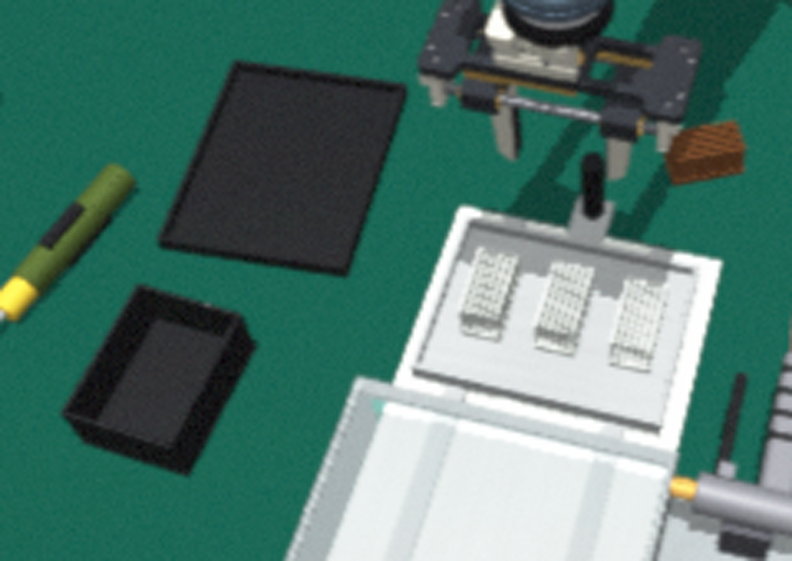

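View pics/d24c.png

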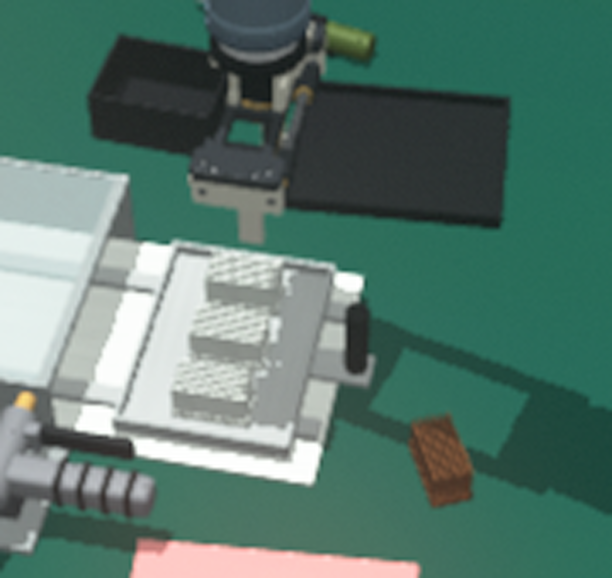

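Run:
```python
from h import *
s=snap('scene');w=snap('wrist')
f=lambda x,y:(140+(x+.5)/3.3-.5,130+(y+.5)/3.3-.5)
P=[atz(s,f(*c),.016)[:2] for c in[(235,63),(406,87),(348,272),(162,243)]]
print(P,np.mean(P,0))
for i in range(4):
    v=P[(i+1)%4]-P[i];print(np.linalg.norm(v),np.degrees(np.arctan2(v[1],v[0])))
print(atz(w,(150,198),.016),atz(w,(105,0),.016))
# sinks in bed
# floor-level fit from wrist
g=w['frame']; 
for uv in [(264,211),(325,210),(388,211)]: print(atz(w,uv,.06))
plan([.552,-.071,.036],91.4)
```

```text
[array([ 0.3516, -0.4047]), array([ 0.3349, -0.2279]), array([ 0.5512, -0.2046]), array([ 0.5679, -0.3808])] [ 0.4514 -0.3045]
0.17763062536470273 95.38868451242149
0.21754821961098536 6.140374093500971
0.1769574145371733 -84.5868556499428
0.21763362721784452 -173.68266326871517
[ 0.5464 -0.2093  0.016 ] [ 0.3428 -0.2294  0.016 ]
[ 0.5445 -0.0695  0.06  ]
[ 0.5419 -0.0065  0.06  ]
[0.5415 0.0587 0.06  ]
shift cm [-6.16  3.64 17.49] roll -0.01 | at [ 0.5141 -0.0103  0.2109] 91.39 q6 -1.83 t 43.97 F [-0.0639  0.0781 -0.2843] op 0.0711
```

Call:
servo_tool(
  steps=[
    [[-2,1.3,0,0,127],[-2.1,1.4,2,0,127],[-2.1,1.4,2,0,127],[0,0,2,0,127],[0,0,2,0,127],[0,0,0,0,127],[0,0,0,0,127]],
  ],
)

```text
t: 44.55
ee_pos: [0.5561, -0.0711, 0.1299]
ee_rot: [-2.193, -2.247, 0.002]
contact_force: [0.8, 0.1, 0.5]
opening: 0.047
```

Run:
```python
from h import *
w=snap('wrist','w25.png')
plan([.5545,-.070,.037],91.4)
```

```text
shift cm [ 0.13 -0.25  9.42] roll 0.01 | at [ 0.5571 -0.0712  0.1312] 91.41 q6 -1.92 t 44.6 F [-0.2724  0.0644  0.1495] op 0.047
```

View pics/w25.png

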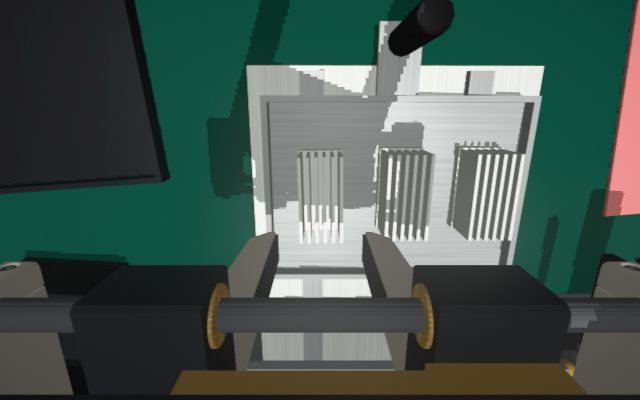

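Call:
servo_tool(
  steps=[
    [[0.1,-0.2,2,0,127],[0,0,2.5,0,127],[0,0,2.3,0,127],[0,0,1.6,0,127],[0,0,0.9,0,127],[0,0,0,0,127],[0,0,0,0,255],[0,0,0,0,255],[0,0,0,0,255],[0,0,0,0,255],[0,0,0,0,255]],
  ],
)

```text
t: 45.52
ee_pos: [0.5563, -0.0707, 0.0394]
ee_rot: [2.192, 2.246, 0.002]
contact_force: [0.8, 0.5, 6.9]
opening: 0.0338
```

Call:
servo_tool(
  steps=[
    [[0,0,-2,0,255],[0,0,-2.5,0,255],[0,0,-3,0,255],[0,0,-2,0,255],[0,0,0,0,255]],
  ],
)

```text
t: 45.93
ee_pos: [0.5579, -0.0712, 0.1377]
ee_rot: [2.188, 2.243, 0.006]
contact_force: [0.6, -0.3, -0.8]
opening: 0.0341
```

Run:
```python
from h import *
plan([.501,-.344,.1],95.7)
```

```text
shift cm [-27.12  -6.39   3.8 ] roll -4.29 | at [ 0.5579 -0.0712  0.1377] 91.41 q6 -1.92 t 45.93 F [ 0.5806 -0.2959 -0.8105] op 0.0341
```

Call:
servo_tool(
  steps=[
    [[-2,-0.5,0,0,255],[-2.8,-0.6,0,0,255],[-2.8,-0.6,0,0,255],[-2.8,-0.7,0,0,255],[-2.8,-0.7,0,0,255],[-2.8,-0.7,0,0,255],[-2.8,-0.7,0,0,255],[-2.8,-0.7,0,0,255],[-2.8,-0.7,0,0,255],[-2.7,-0.5,0,0,255],[0,0,0,-4.3,255],[0,0,0,0,255]],
  ],
)

```text
t: 46.93
ee_pos: [0.4965, -0.3441, 0.1312]
ee_rot: [-2.107, -2.328, -0.0]
contact_force: [0.0, 1.1, -1.7]
opening: 0.0338
```

Run:
```python
from h import *
w=snap('wrist','w26.png');d=snap('side')
for p in(w,d):
    for r in nets.spot_point(p,'tray_floor')[:1]: print(np.round(r['uv'],1),round(r['conf'],2),atz(p,r['uv'],.005))
plan([.501,-.344,.025],95.7)
```

```text
[361.5 139.3] 0.69 [ 0.4463 -0.3136  0.005 ]
[339.3 153.7] 0.7 [ 0.441  -0.3151  0.005 ]
shift cm [-0.28  0.33 10.71] roll -0.04 | at [ 0.4975 -0.3416  0.1321] 95.66 q6 -2.46 t 47.13 F [-0.0767  0.6371 -1.799 ] op 0.034
```

View pics/w26.png

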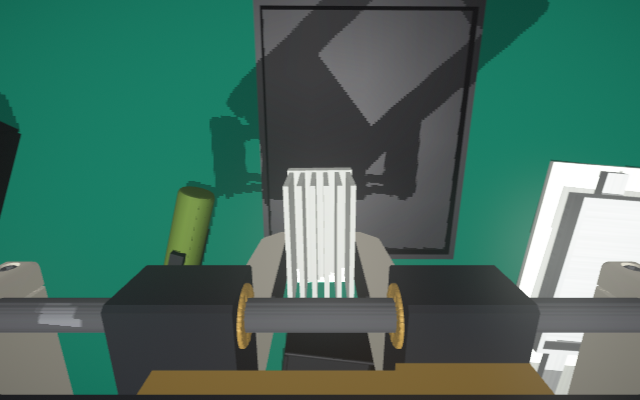

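Run:
```python
from h import *
w=snap('wrist')
for uv in [(453,258),(484,0),(254,0)]: print(atz(w,uv,.016))
P=[atz(w,u,.016)[:2] for u in[(453,258),(484,2),(254,2)]]
v=P[0]-P[1];print(np.degrees(np.arctan2(v[1],v[0])),np.linalg.norm(v),np.linalg.norm(P[1]-P[2]))
yaw=np.arctan2(v[1],v[0]);ex=np.array([np.cos(yaw),np.sin(yaw)]);ey=np.array([-ex[1],ex[0]])
c=P[0]-.11*ex-.09*ey;print(c)
for X in[(.501,-.344),(.4926,-.26),(.3972,-.312)]: q=np.array(X)-c; print(q@ex,q@ey)
```

```text
[ 0.5498 -0.21    0.016 ]
[ 0.3313 -0.2321  0.016 ]
[ 0.3489 -0.4095  0.016 ]
5.725475542254369 0.21825097799636342 0.17860805077950784
[ 0.4493 -0.3105]
0.04806784257032085 -0.038506526812961295
0.04808977013736096 0.045912425556644654
-0.05202194194277676 0.003689148748897917
```

Call:
servo_tool(
  steps=[
    [[-0.2,0.1,2,0,255],[-0.2,0.1,2.5,0,255],[0,0,2.5,0,255],[0,0,1.8,0,255],[0,0,1,0,255],[0,0,0.5,0,255],[0,0,0,0,255],[0,0,0,0,255]],
  ],
)

```text
t: 47.85
ee_pos: [0.5006, -0.3468, 0.0305]
ee_rot: [2.107, 2.329, -0.0]
contact_force: [0.1, 1.0, -0.9]
opening: 0.0338
```

Run:
```python
from h import *
plan([.501,-.346,.0248],95.7)
```

```text
shift cm [0.07 0.04 0.57] roll 0.02 | at [ 0.5006 -0.3468  0.0305] 95.72 q6 -2.46 t 47.85 F [ 0.0896  0.9978 -0.8667] op 0.0338
```

Call:
servo_tool(
  steps=[
    [[0,0,0.3,0,255],[0,0,0.3,0,255],[0,0,0,0,255],[0,0,0,0,134],[0,0,0,0,134],[0,0,0,0,134],[0,0,-1,0,134],[0,0,-2,0,134],[0,0,-3,0,134],[0,0,-3,0,134],[0,0,-3,0,134],[0,0,0,0,134]],
  ],
)

```text
t: 48.85
ee_pos: [0.5028, -0.3492, 0.1514]
ee_rot: [2.1, 2.321, -0.001]
contact_force: [0.7, -1.1, 1.0]
opening: 0.0439
```

Run:
```python
from h import *
w=snap('wrist','w27.png')
plan([.5505,-.0035,.13],91.4)
```

```text
shift cm [33.85  8.26  1.67] roll 4.31 | at [ 0.5019 -0.3484  0.1485] 95.71 q6 -2.46 t 48.9 F [-0.0571  0.0417 -0.9214] op 0.0443
```

View pics/w27.png

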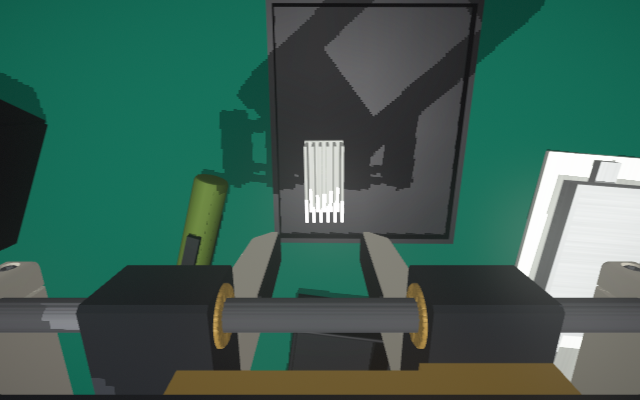

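Call:
servo_tool(
  steps=[
    [[2,0.5,0,0,127],[2.8,0.7,0,0,127],[2.8,0.7,0,0,127],[2.8,0.7,0,0,127],[2.8,0.7,0,0,127],[2.8,0.7,0,0,127],[2.8,0.7,0,0,127],[2.8,0.7,0,0,127],[2.8,0.7,0,0,127],[2.8,0.7,0,0,127],[2.8,0.7,0,0,127],[2.8,0.7,0,0,127]],
  ],
)

```text
t: 49.9
ee_pos: [0.5482, -0.0105, 0.1429]
ee_rot: [-2.107, -2.328, 0.001]
contact_force: [0.5, 1.1, -0.9]
opening: 0.0468
```

Call:
servo_tool(
  steps=[
    [[1,0.1,1,4.3,127],[0,0,1,0,127],[0,0,0,0,127],[0,0,0,0,127]],
  ],
)

```text
t: 50.23
ee_pos: [0.548, -0.0026, 0.1225]
ee_rot: [-2.191, -2.249, 0.003]
contact_force: [0.6, -0.1, 0.3]
opening: 0.0466
```

Run:
```python
from h import *
w=snap('wrist','w28.png')
plan([.5505,-.0035,.037],91.4)
```

```text
shift cm [-0.06  0.21  8.61] roll 0.03 | at [ 0.5486 -0.003   0.1231] 91.43 q6 -1.8 t 50.28 F [ 0.4625  0.2395 -0.0446] op 0.0466
```

View pics/w28.png

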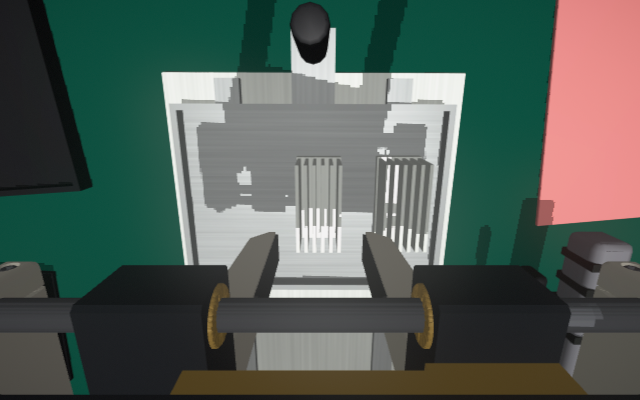

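Call:
servo_tool(
  steps=[
    [[-0.1,0.2,2,0,127],[0,0,2.3,0,127],[0,0,2,0,127],[0,0,1.4,0,127],[0,0,0.8,0,127],[0,0,0,0,127],[0,0,0,0,255],[0,0,0,0,255],[0,0,0,0,255],[0,0,0,0,255],[0,0,0,0,255]],
  ],
)

```text
t: 51.2
ee_pos: [0.5521, -0.0034, 0.0399]
ee_rot: [2.192, 2.247, 0.002]
contact_force: [-2.0, -1.4, 4.0]
opening: 0.0335
```

Call:
servo_tool(
  steps=[
    [[0,0,-2,0,255],[0,0,-2.5,0,255],[0,0,-3,0,255],[0,0,-2,0,255],[0,0,0,0,255]],
  ],
)

```text
t: 51.62
ee_pos: [0.5538, -0.0032, 0.1383]
ee_rot: [2.189, 2.244, 0.007]
contact_force: [1.8, 0.2, -0.6]
opening: 0.0337
```

Run:
```python
from h import *
plan([.494,-.265,.1],95.7)
```

```text
shift cm [-26.01  -6.66   3.83] roll -4.28 | at [ 0.5538 -0.0032  0.1383] 91.42 q6 -1.8 t 51.62 F [ 1.7501  0.1605 -0.5731] op 0.0337
```

Call:
servo_tool(
  steps=[
    [[-2,-0.5,0,0,255],[-2.7,-0.6,0,0,255],[-2.7,-0.6,0,0,255],[-2.7,-0.7,0,0,255],[-2.7,-0.7,0,0,255],[-2.7,-0.7,0,0,255],[-2.7,-0.7,0,0,255],[-2.7,-0.7,0,0,255],[-2.7,-0.8,0,0,255],[-2.4,-0.6,0,0,255],[0,0,0,-4.3,255],[0,0,0,0,255]],
  ],
)

```text
t: 52.62
ee_pos: [0.4904, -0.2654, 0.1322]
ee_rot: [-2.107, -2.328, 0.0]
contact_force: [-0.1, -0.8, -1.9]
opening: 0.0336
```

Run:
```python
from h import *
w=snap('wrist','w29.png')
plan([.494,-.265,.031],95.7)
```

```text
shift cm [-0.12  0.35 10.13] roll -0.14 | at [ 0.4906 -0.2644  0.1323] 95.56 q6 -2.36 t 52.67 F [ 0.4571 -0.0596 -1.5276] op 0.0344
```

View pics/w29.png

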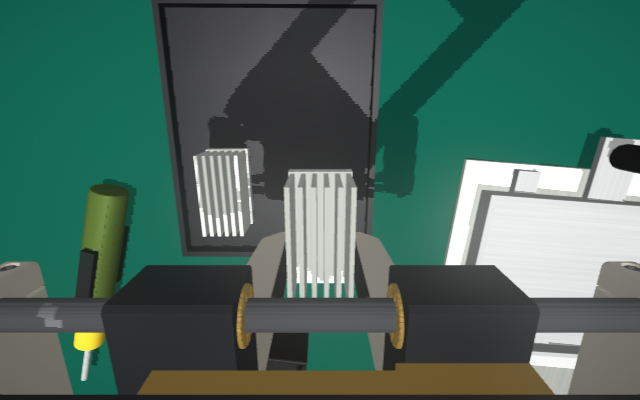

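Call:
servo_tool(
  steps=[
    [[-0.2,0.2,2,0,255],[0,0,2.5,0,255],[0,0,2.5,0,255],[0,0,1.7,0,255],[0,0,1,0,255],[0,0,0.4,0,255],[0,0,0,0,255],[0,0,0,0,255]],
  ],
)

```text
t: 53.33
ee_pos: [0.4942, -0.2663, 0.0333]
ee_rot: [2.108, 2.328, 0.0]
contact_force: [0.9, 0.4, -2.1]
opening: 0.0336
```

Run:
```python
from h import *
plan([.494,-.265,.0252],95.7)
```

```text
shift cm [ 0.13 -0.01  0.81] roll 0.0 | at [ 0.4942 -0.2663  0.0333] 95.7 q6 -2.36 t 53.33 F [ 0.9373  0.4302 -2.071 ] op 0.0336
```

Call:
servo_tool(
  steps=[
    [[0,0,0.5,0,255],[0,0,0.3,0,255],[0,0,0,0,255],[0,0,0,0,134],[0,0,0,0,134],[0,0,0,0,134],[0,0,-1,0,134],[0,0,-2,0,134],[0,0,-3,0,134],[0,0,-3,0,134],[0,0,-3,0,134],[0,0,0,0,134]],
  ],
)

```text
t: 54.33
ee_pos: [0.4967, -0.2687, 0.152]
ee_rot: [2.1, 2.321, 0.001]
contact_force: [1.1, -1.4, -0.0]
opening: 0.044
```

Run:
```python
from h import *
w=snap('wrist','w30.png')
plan([.5485,.0625,.13],91.4)
```

```text
shift cm [32.37  8.53  1.78] roll 4.3 | at [ 0.4957 -0.268   0.1493] 95.7 q6 -2.36 t 54.38 F [-0.6692 -0.3797  0.4709] op 0.0441
```

View pics/w30.png

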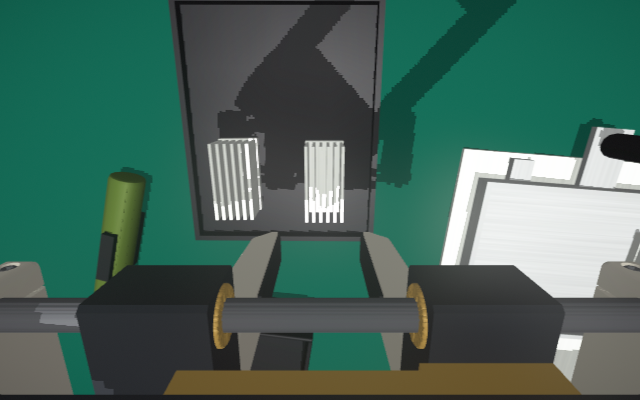

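Call:
servo_tool(
  steps=[
    [[2,0.5,0,0,125],[2.8,0.7,0,0,125],[2.8,0.7,0,0,125],[2.8,0.7,0,0,125],[2.8,0.7,0,0,125],[2.8,0.8,0,0,125],[2.8,0.8,0,0,125],[2.8,0.8,0,0,125],[2.8,0.8,0,0,125],[2.8,0.8,0,0,125],[2.8,0.7,0,0,125],[2.4,0.5,0,0,125]],
  ],
)

```text
t: 55.38
ee_pos: [0.5454, 0.0665, 0.144]
ee_rot: [-2.107, -2.329, 0.001]
contact_force: [0.9, -0.2, -0.2]
opening: 0.0474
```

Call:
servo_tool(
  steps=[
    [[0,0,1,4.3,125],[0,0,1,0,125],[0,0,0,0,125],[0,0,0,0,125]],
  ],
)

```text
t: 55.72
ee_pos: [0.5449, 0.0641, 0.1235]
ee_rot: [-2.191, -2.248, 0.003]
contact_force: [0.2, -0.4, 0.2]
opening: 0.0476
```

Run:
```python
from h import *
w=snap('wrist','w31.png')
plan([.5495,.0625,.037],91.4)
```

```text
shift cm [-0.14  0.41  8.71] roll 0.02 | at [0.5455 0.0638 0.1241] 91.42 q6 -1.68 t 55.77 F [ 0.537   0.0257 -0.4038] op 0.0472
```

View pics/w31.png

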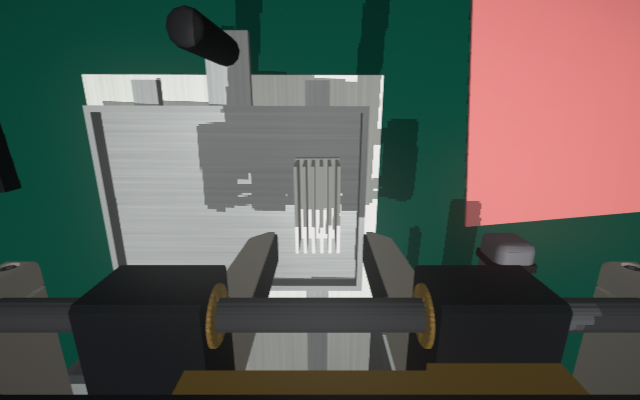

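Call:
servo_tool(
  steps=[
    [[-0.2,0.4,2,0,125],[0,0,2.3,0,125],[0,0,2,0,125],[0,0,1.5,0,125],[0,0,0.8,0,125],[0,0,0,0,125],[0,0,0,0,255],[0,0,0,0,255],[0,0,0,0,255],[0,0,0,0,255],[0,0,0,0,255]],
  ],
)

```text
t: 56.68
ee_pos: [0.5511, 0.0624, 0.0399]
ee_rot: [2.192, 2.247, 0.002]
contact_force: [0.4, -1.9, 4.8]
opening: 0.0339
```

Call:
servo_tool(
  steps=[
    [[0,0,-2,0,255],[0,0,-2.5,0,255],[0,0,-3,0,255],[0,0,-2,0,255],[0,0,0,0,255]],
  ],
)

```text
t: 57.1
ee_pos: [0.5528, 0.0627, 0.1383]
ee_rot: [2.189, 2.244, 0.008]
contact_force: [1.6, -0.3, -0.7]
opening: 0.0339
```

Run:
```python
from h import *
plan([.399,-.315,.14],95.7)
```

```text
shift cm [-37.38 -16.31  -0.27] roll -4.28 | at [0.5528 0.0627 0.1383] 91.42 q6 -1.68 t 57.1 F [ 1.5634 -0.2936 -0.7364] op 0.0339
```

Call:
servo_tool(
  steps=[
    [[-1.8,-0.8,0,0,255],[-2.5,-1.1,0,0,255],[-2.5,-1.1,0,0,255],[-2.5,-1.1,0,0,255],[-2.5,-1.1,0,0,255],[-2.5,-1.1,0,0,255],[-2.5,-1.1,0,0,255],[-2.5,-1.1,0,0,255],[-2.5,-1.1,0,0,255],[-2.5,-1.1,0,0,255],[-2.5,-1.1,0,0,255],[-2.5,-1.1,0,0,255]],
  ],
)

```text
t: 58.1
ee_pos: [0.427, -0.2338, 0.1325]
ee_rot: [-2.193, -2.247, -0.0]
contact_force: [0.6, 0.7, -1.9]
opening: 0.0337
```

Call:
servo_tool(
  steps=[
    [[-2.5,-1.1,0,0,255],[-2.5,-1.1,0,0,255],[-2.5,-1.1,0,0,255],[-0.6,-0.2,0,0,255],[0,0,0,-4.3,255],[0,0,0,0,255],[0,0,0,0,255]],
  ],
)

```text
t: 58.68
ee_pos: [0.3949, -0.3143, 0.1328]
ee_rot: [-2.109, -2.326, -0.001]
contact_force: [-0.4, -0.7, -0.5]
opening: 0.0338
```

Run:
```python
from h import *
w=snap('wrist','w32.png')
plan([.399,-.315,.031],95.7)
```

```text
shift cm [-0.13  0.38 10.2 ] roll -0.08 | at [ 0.3952 -0.3142  0.133 ] 95.62 q6 -2.56 t 58.73 F [-0.2395  0.3714 -1.9367] op 0.0337
```

View pics/w32.png

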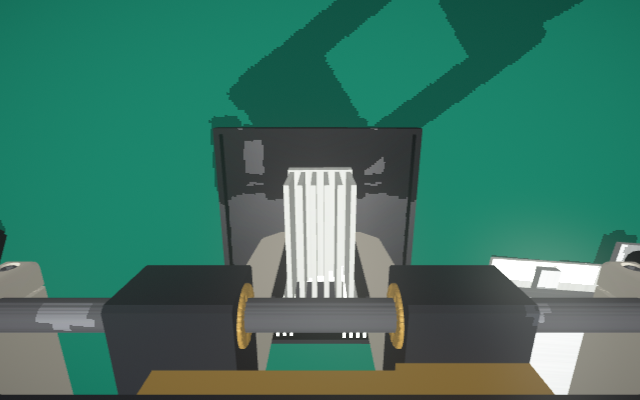

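Call:
servo_tool(
  steps=[
    [[-0.1,0.1,2,0,255],[0,0,2.5,0,255],[0,0,2.5,0,255],[0,0,1.7,0,255],[0,0,1,0,255],[0,0,0.5,0,255],[0,0,0,0,255],[0,0,0,0,255]],
  ],
)

```text
t: 59.4
ee_pos: [0.3968, -0.3163, 0.0323]
ee_rot: [2.108, 2.329, -0.0]
contact_force: [-0.0, 0.2, -1.1]
opening: 0.0338
```

Run:
```python
from h import *
plan([.399,-.315,.0252],95.7)
```

```text
shift cm [0.11 0.23 0.71] roll 0.0 | at [ 0.3968 -0.3163  0.0323] 95.7 q6 -2.56 t 59.4 F [-0.0347  0.2445 -1.0568] op 0.0338
```

Call:
servo_tool(
  steps=[
    [[0,0,0.4,0,255],[0,0,0.3,0,255],[0,0,0,0,255],[0,0,0,0,134],[0,0,0,0,134],[0,0,0,0,134],[0,0,-1,0,134],[0,0,-2,0,134],[0,0,-3,0,134],[0,0,-3,0,134],[0,0,-3,0,134],[0,0,0,0,134]],
  ],
)

```text
t: 60.4
ee_pos: [0.3988, -0.319, 0.1514]
ee_rot: [2.1, 2.321, -0.003]
contact_force: [0.6, -0.6, 1.7]
opening: 0.0438
```

Call:
servo_tool(
  steps=[
    [[0,-1,-2,0,0],[1,0,-2,0,0],[2,0,-2,0,0],[2.8,0,0,0,0],[2.8,0,0,0,0],[2.8,0,0,0,0],[2.8,0,0,0,0],[2,0,0,0,0],[2,0,0,0,0],[0,0,0,0,0],[0,0,0,0,0]],
  ],
)

```text
t: 61.32
ee_pos: [0.3682, -0.1356, 0.205]
ee_rot: [2.105, 2.331, -0.0]
contact_force: [-0.0, -0.1, 0.4]
opening: 0.0927
```

Run:
```python
from h import *
s=snap('scene','s33.png');d=snap('side','d33.png')
a=s['frame'][:,:,::-1];cv2.imwrite('pics/s33c.png',cv2.resize(a[130:300,140:380],None,fx=3.3,fy=3.3,interpolation=cv2.INTER_CUBIC))
a=d['frame'][:,:,::-1];cv2.imwrite('pics/d33c.png',cv2.resize(a[100:280,210:400],None,fx=3.2,fy=3.2,interpolation=cv2.INTER_CUBIC))
c=np.array([.448,-.309]);ya=np.radians(5.7);ex=np.array([np.cos(ya),np.sin(ya)]);ey=np.array([-ex[1],ex[0]])
for nm,X in(('C',(.501,-.347)),('A',(.494,-.266)),('B',(.397,-.316))):
    for p in(s,d):
        m,st=comp(silver(p),proj(p,[X[0],X[1],.028]));f=fit(p,m,*X,.1,.005);q=np.array(f[:2])-c
        print(nm,st,np.round(f,4),q@ex,q@ey)
for p in(s,d):
    for r in nets.spot_point(p,'handle')[:1]: print(np.round(r['uv'],1),round(r['conf'],2),atz(p,r['uv'],.08))
print(readout.state()['ee_pos'],readout.state()['t'])
```

```text
C [198 171  22  29 469] [ 0.4947 -0.346   3.9973  0.1125] 0.042767051397600585 -0.04144074075131001
C [312 134  25  33 699] [ 0.494  -0.3275 -0.6453  0.541 ] 0.043945879165739006 -0.02300850450850974
A [221 150  24  54 867] [ 0.4885 -0.2655  3.2451  0.5322] 0.04466806116149989 0.0393048271580214
A [312 134  25  33 699] [ 0.4899 -0.2669 -3.4535  0.5063] 0.045885145878631566 0.03769561304343584
B [221 150  24  54 867] [ 0.3937 -0.3141  3.5672  0.5779] -0.0545277442493683 0.00035042591004053877
B [341 107  31  57 916] [ 0.3951 -0.3463 35.5928  0.6273] -0.05630395928449316 -0.03186689990877363
[319.1 181. ] 0.92 [ 0.4267 -0.0101  0.08  ]
[ 0.3685 -0.1371  0.2047] 61.5167
```

View pics/s33c.png

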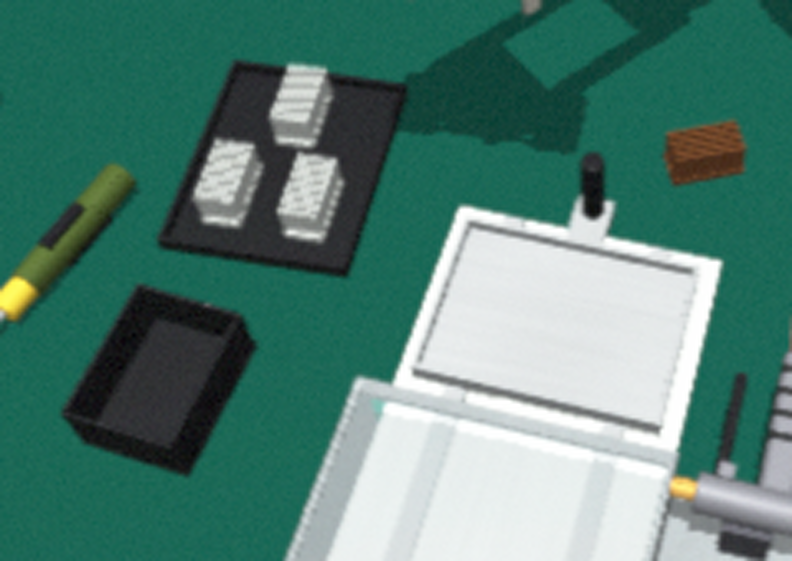

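View pics/d33c.png

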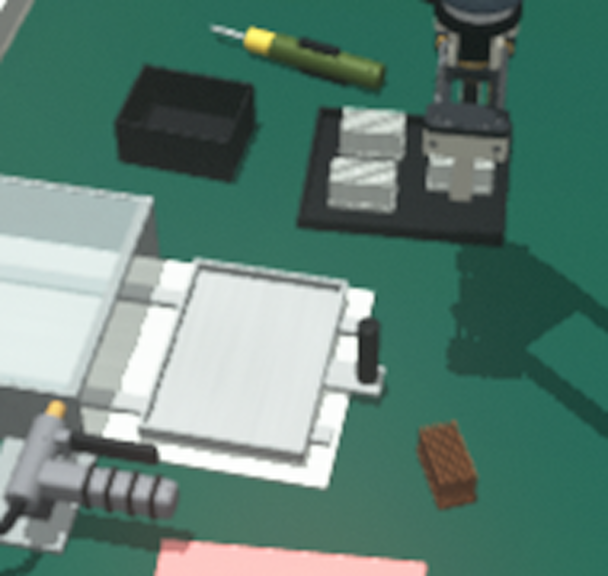

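View pics/s33.png

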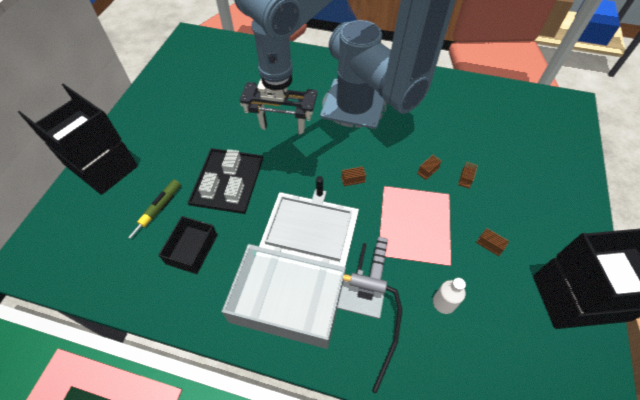

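```bash
python3 -c "
from bench import bot
print(bot.hand_in())"
```

```text
the job is handed in; nothing more can be done
None
```

I carried out the whole job in order and handed it in at about 61 s of the 210 s; the hand-in gives no verdict.

- **Loading:** I drew the carriage out to its stop and stood the three silver heatsinks from the pad in the bed. I then pushed the carriage home to its stop; the post travelled about 0.199 m.
- **Air gun:** I squeezed the trigger right in (48 mm over grip and trigger), held it for about 2 s, and saw it spring back.
- **Unloading:** I drew the carriage out to its stop again and stood all three heatsinks in the black tray.

**Last checks:**
- In the last scene and side pictures all three heatsinks stand fins up in the tray, well inside its walls. The trigger is out, the pad and bed are empty, and the gripper is clear of everything. The bin, screwdriver and bottle look unmoved.
- The carriage was at its end stop when last gripped, and the post still shows there. The scene camera put the post about 4 mm off the gripped position in the last check, and 8–12 mm off in earlier ones.
- The scene-camera fit for one heatsink was clean. For the other two, and for every side-camera fit, the outlines merged with neighbours or the gripper and the fits were poor. For those I rely on the pictures and the release positions.

**What went wrong on the way:** my first grip on the post before pushing home missed. I moved before the fingers had closed, and they shut past the post without moving the carriage, so I regripped it.

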